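# Load the tool strip for the next job

## Task

The four tool holders standing in the wooden setup block are to go into the aluminium tool strip for the next job, one to a pocket, in the order the job uses them: counting from the pocket next to the strip's carrying handle, the broad face mill first, then the slim end mill, then the drill chuck, then the pointed vee cutter. Lower each taper gently into its pocket until the flange sits on it, without dropping or ramming it; keep the holders upright and do not knock the oil can.

Things in the scene. Friction and masses are not known exactly. Their poses are not given: they have to be found in the camera images.
- face_mill: Steel tool holder, 0.28 to 0.44 kg. Below its 40 mm flange (16 mm thick) a taper, 25 mm wide at the flange, 14 mm at 38 mm below, then a 10 mm stud to 52 mm below. Origin: centre of the flange's underside, z up the axis; round. On top a broad steel cutter body, 50 mm diameter, 20 to 55 mm above the origin, small inserts in its top rim; grip this body about 38 mm up
- end_mill: Steel tool holder, 0.28 to 0.44 kg. Below its 40 mm flange (16 mm thick) a taper, 25 mm wide at the flange, 14 mm at 38 mm below, then a 10 mm stud to 52 mm below. Origin: centre of the flange's underside, z up the axis; round. On top a dark collet nut, 34 mm diameter, 20 to 42 mm above the origin, gripped about 33 mm up; a slim 12 mm cylindrical cutter rises from it to 78 mm
- drill_chuck: Steel tool holder, 0.28 to 0.44 kg. Below its 40 mm flange (16 mm thick) a taper, 25 mm wide at the flange, 14 mm at 38 mm below, then a 10 mm stud to 52 mm below. Origin: centre of the flange's underside, z up the axis; round. On top a dark drill chuck sleeve, 36 mm diameter, 20 to 52 mm above the origin, gripped about 42 mm up; conical nose to 66 mm, thin drill to 86 mm
- vee_cutter: Steel tool holder, 0.28 to 0.44 kg. Below its 40 mm flange (16 mm thick) a taper, 25 mm wide at the flange, 14 mm at 38 mm below, then a 10 mm stud to 52 mm below. Origin: centre of the flange's underside, z up the axis; round. On top a dark collet nut, 34 mm diameter, 20 to 42 mm above the origin, gripped about 33 mm up; a conical cutter, 27 mm wide, point up, to 67 mm
- pocket_a: End pocket of the tool strip on its own frame's +y side: fixed black conical pocket, collar 50 mm wide, mouth 30 mm narrowing to 16 mm, 47 mm deep, open below; a taper hangs in it with 2 mm play, flange on the mouth's edge. Origin: centre of the mouth, 62 mm above the bench; y along the strip's row (pitch 62 mm), x across it. First or last, depending on the handle
- pocket_b: Pocket of the tool strip next to pocket_a: fixed black conical pocket, collar 50 mm wide, mouth 30 mm narrowing to 16 mm, 47 mm deep, open below; a taper hangs in it with 2 mm play, flange on the mouth's edge. Origin: centre of the mouth, 62 mm above the bench; y along the strip's row (pitch 62 mm), x across it. 
- pocket_c: Pocket of the tool strip next to pocket_d: fixed black conical pocket, collar 50 mm wide, mouth 30 mm narrowing to 16 mm, 47 mm deep, open below; a taper hangs in it with 2 mm play, flange on the mouth's edge. Origin: centre of the mouth, 62 mm above the bench; y along the strip's row (pitch 62 mm), x across it. 
- pocket_d: The other end pocket of the tool strip: fixed black conical pocket, collar 50 mm wide, mouth 30 mm narrowing to 16 mm, 47 mm deep, open below; a taper hangs in it with 2 mm play, flange on the mouth's edge. Origin: centre of the mouth, 62 mm above the bench; y along the strip's row (pitch 62 mm), x across it. First or last, depending on the handle
- carry_handle: The strip's carrying handle, fixed: a dark bow 56 mm wide across one end of the strip, 31 mm beyond the centre of the end pocket, its top 95 mm above the bench. It may be on the pocket_a end or on the pocket_d end (the other end has only a flat dark plate); the pocket nearest to it counts as first. Origin: centre of its foot
- oil_can: A green oil can with an upright spout, 64 mm wide and 160 mm high, loose, standing on the bench to the left of the work, to be left alone. Origin: centre of its underside
Things that resemble listed ones, but are neither listed nor needed, are in the scene too. Leave any green, red or turquoise look-alike of the end_mill alone.

How it is judged:
At the end, for the whole second after the job is handed in: Counting from the pocket next to the carrying handle, face mill, end mill, drill chuck and vee cutter each hang in their own pocket: within 8 mm of its centre, flange within 5 mm of resting on the mouth, upright within 0.07 rad, let go and at rest (linear speed of each of face_mill, end_mill, drill_chuck, vee_cutter below 0.02 m/s and contact force between the fingers and face_mill below 0.1 N and contact force between the fingers and end_mill below 0.1 N and contact force between the fingers and drill_chuck below 0.1 N and contact force between the fingers and vee_cutter below 0.1 N and ((y of carry_handle in the frame of pocket_a above 0 m and horizontal distance between face_mill and pocket_a below 0.008 m and z of face_mill in the frame of pocket_a between -0.003 and 0.005 m and angle between each of face_mill, end_mill, drill_chuck, vee_cutter's own z axis and vertical below 0.07 rad and horizontal distance between end_mill and pocket_b below 0.008 m and z of end_mill in the frame of pocket_b between -0.003 and 0.005 m and horizontal distance between drill_chuck and pocket_c below 0.008 m and z of drill_chuck in the frame of pocket_c between -0.003 and 0.005 m and horizontal distance between vee_cutter and pocket_d below 0.008 m and z of vee_cutter in the frame of pocket_d between -0.003 and 0.005 m) or (y of carry_handle in the frame of pocket_a below 0 m and horizontal distance between face_mill and pocket_d below 0.008 m and z of face_mill in the frame of pocket_d between -0.003 and 0.005 m and angle between each of face_mill, end_mill, drill_chuck, vee_cutter's own z axis and vertical below 0.07 rad and horizontal distance between end_mill and pocket_c below 0.008 m and z of end_mill in the frame of pocket_c between -0.003 and 0.005 m and horizontal distance between drill_chuck and pocket_b below 0.008 m and z of drill_chuck in the frame of pocket_b between -0.003 and 0.005 m and horizontal distance between vee_cutter and pocket_a below 0.008 m and z of vee_cutter in the frame of pocket_a between -0.003 and 0.005 m))); the robot touches nothing.
It fails at once if a holder is tipped over (more than 0.6 rad from upright) (angle between any of face_mill, end_mill, drill_chuck, vee_cutter's own z axis and vertical above 0.6 rad).
It fails at once if a taper is rammed into a pocket (more than 60 N) (contact force between any of face_mill, end_mill, drill_chuck, vee_cutter and pocket_a above 60 N or contact force between any of face_mill, end_mill, drill_chuck, vee_cutter and pocket_b above 60 N or contact force between any of face_mill, end_mill, drill_chuck, vee_cutter and pocket_c above 60 N or contact force between any of face_mill, end_mill, drill_chuck, vee_cutter and pocket_d above 60 N).
It fails at once if a holder is dropped into a pocket (falls faster than 0.5 m/s, more than about 13 mm of free fall) ((linear speed of face_mill above 0.5 m/s and ((horizontal distance between face_mill and pocket_a below 0.02 m and z of face_mill in the frame of pocket_a below 0.045 m) or (horizontal distance between face_mill and pocket_b below 0.02 m and z of face_mill in the frame of pocket_b below 0.045 m) or (horizontal distance between face_mill and pocket_c below 0.02 m and z of face_mill in the frame of pocket_c below 0.045 m) or (horizontal distance between face_mill and pocket_d below 0.02 m and z of face_mill in the frame of pocket_d below 0.045 m))) or (linear speed of end_mill above 0.5 m/s and ((horizontal distance between end_mill and pocket_a below 0.02 m and z of end_mill in the frame of pocket_a below 0.045 m) or (horizontal distance between end_mill and pocket_b below 0.02 m and z of end_mill in the frame of pocket_b below 0.045 m) or (horizontal distance between end_mill and pocket_c below 0.02 m and z of end_mill in the frame of pocket_c below 0.045 m) or (horizontal distance between end_mill and pocket_d below 0.02 m and z of end_mill in the frame of pocket_d below 0.045 m))) or (linear speed of drill_chuck above 0.5 m/s and ((horizontal distance between drill_chuck and pocket_a below 0.02 m and z of drill_chuck in the frame of pocket_a below 0.045 m) or (horizontal distance between drill_chuck and pocket_b below 0.02 m and z of drill_chuck in the frame of pocket_b below 0.045 m) or (horizontal distance between drill_chuck and pocket_c below 0.02 m and z of drill_chuck in the frame of pocket_c below 0.045 m) or (horizontal distance between drill_chuck and pocket_d below 0.02 m and z of drill_chuck in the frame of pocket_d below 0.045 m))) or (linear speed of vee_cutter above 0.5 m/s and ((horizontal distance between vee_cutter and pocket_a below 0.02 m and z of vee_cutter in the frame of pocket_a below 0.045 m) or (horizontal distance between vee_cutter and pocket_b below 0.02 m and z of vee_cutter in the frame of pocket_b below 0.045 m) or (horizontal distance between vee_cutter and pocket_c below 0.02 m and z of vee_cutter in the frame of pocket_c below 0.045 m) or (horizontal distance between vee_cutter and pocket_d below 0.02 m and z of vee_cutter in the frame of pocket_d below 0.045 m)))).
It fails at once if the oil can is knocked (moved more than 25 mm) (distance of oil_can from where it was at the start of the episode above 0.025 m).
It also fails if it takes over 112 s, if anything falls off the work surface, if the arm or the gripper's body presses on something with over 40 N, if the wrist force passes 120 N, or if a joint passes its speed limit or range.

## Robot

A 7-joint arm with a two-finger parallel gripper is mounted at the origin on a cart in front of the work surface, level with it; the furniture and walls round the work are solid. World frame = base frame: x ahead of the robot, y to its left, z up, the work surface at z = 0. Lengths are in m, angles in rad, forces in N, time in s.
With the tool pointing down it reaches from about 0.4 to 0.875 m from the base axis. Payload 19.3 kg.
Tool frame: the origin (TCP) lies midway between the tips of the shut fingers; the grasp point (between the pads) lies bot.pinch_z behind it (bot.pinch_z is the distance from the TCP to the grasp point, in m); z points along the fingers, y is the line along which they close (so a half turn about z gives the same grasp; the last joint's range is limited). The gripper opens to 85 mm and grips with 20 to 120 N. Pads are 22 mm wide; open, the fingers measure 114 mm over their backs; the gripper's body (76 mm by 85 mm) begins 54 mm behind the grasp point. The pads swing forward as they close: fully open they stand 13 mm farther back than shut.
Start: joints at [-1.328, 0.521, -0.036, 1.599, 0.021, 1.021, -0.113], TCP at [0.192, 0.595, 0.231] pointing down, gripper open.
Joint ranges: [-2.91, 2.91], [-0.3, 2.13], [-1.5, 1.42], [0.17, 2.43], [-1.26, 4.41], [0.16, 1.93], [-2.52, 2.52]. Speed limits (rad/s): [1.89, 1.89, 2.39, 2.39, 3.01, 3.01, 3.01].

## Interface

Orientations are given as [roll, pitch, yaw] about the fixed x, y, z axes, in that order (R = Rz(yaw) Ry(pitch) Rx(roll)).
In Python, from workcell import readout, grab_frame, camera_info, workorder, bot gives the robot as it stands. The module is installed in compiled form; this text tells all that it offers.
- The arm moves only by the tool drive_tool, never from a script. Its argument "targets" is a list of rows, each an object of numbers: "dx", "dy", "dz": the shift along the tool's x, y, z as a fraction of full scale; "yaw": the turn about the tool's z as a fraction of full scale; "fingers": the closure, from 0 (fully open) to 1 (shut). In form: [{"dx": .., "dy": .., "dz": .., "yaw": .., "fingers": ..}, ...]. A call has 1 to 20 rows; each row shifts and turns the commanded pose from where the row before left it, along the tool's axes as they then stand; what a row does not reach is not made up. Full scale, the value 1, is 0.1 m for a shift and 90 degrees for a turn. A row lasts 1/10 s, in which the tool goes at most 50 mm and 8.59 degrees, less where a joint would pass 70% of its speed; a pose out of reach is approached as far as the arm can. A call with a number of a shift or a turn outside -1 to 1 is refused whole. A call with a gripper value outside its range is refused whole. The fingers move at their own pace and stop on an object; "squeeze" is the grip in N (left out, the last holds). Time passes only in rows, so rows that do not move let the fingers close. It gives the time, the measured TCP pose, the force, the opening and the grip force at its end, in the units of the state.
- readout.observe(): the state, without advancing time (a new reading comes with each control period).
- grab_frame(name): name is "side" or "top" or "wrist"; returns the picture (384x512x3 uint8, blue, green, red); there is no depth.
- camera_info(name): a dict with "fx", "fy", "cx", "cy" (pixels), "D" ([k1, k2, p1, p2, k3] as OpenCV has them; the pictures are not rectified), "T" (4x4, takes a point from camera to world coordinates); the wrist camera has in their place "hand_eye" (4x4, takes a point from camera to tool coordinates, whose origin is the TCP and whose axes are the flange's). Camera axes: x right, y up, looking along -z (the intrinsics and any distortion apply to the point x, -y, -z); pixel columns grow to the right and rows downward; lengths in m; the calibration is good to about 2 mm. A picture is of the moment at which its call begins: read the wrist's pose just before it. camera_info takes no time and is no camera call.
- workorder.job_done(): hands the job in; it is judged then, once.
The state is a dict: "clock": time; "qpos": joint angles; "qd": joint speeds; "joint_efforts": joint torques, N m; "position": TCP position; "tool_rot": TCP orientation; "force": force on the tool from outside, world axes, zero at the start; "moment": the same for the moment, N m; "grip_width": finger opening in m; "finger_force": force on a finger pad.
Only numpy, scipy, OpenCV 4.12 (cv2) and the standard library are available. Lean on these libraries where they do the work, as an engineer would, in place of code of your own. Each camera call takes 0.05 s, during which the arm holds its last target. There are 200 camera calls.

## Working session

There is one attempt and no reset: what is moved stays moved. The work goes in short steps, Python scripts to look and compute and a tool call to move; the robot and the scene stay as the last step left them, time stands still between calls to the robot, and variables do not carry over. Pictures are saved under pics/ and viewed, at most 14 in all, crops included, and the job is handed in when it is done.

Besides the shell and the picture viewer there is one more tool, called after ">>>" in YAML: its name, and indented under it one key for each argument. drive_tool: Moves the arm, as the interface text tells. Shift numbers are shares of 0.1 m and turn numbers shares of 90 degrees, none past 1 either way. Its arguments: {"type":"object","properties":{"targets":{"type":"array","items":{"type":"object","properties":{"dx":{"type":"number","minimum":-1,"maximum":1},"dy":{"type":"number","minimum":-1,"maximum":1},"dz":{"type":"number","minimum":-1,"maximum":1},"yaw":{"type":"number","minimum":-1,"maximum":1},"fingers":{"type":"number"}}}},"squeeze":{"type":"number"}},"required":["targets"]}

```bash
mkdir -p pics; cat > h.py <<'E'
import numpy as np, cv2
from workcell import readout, grab_frame, camera_info, workorder, bot
from scipy.spatial.transform import Rotation as R
def Tcam(name, st=None):
    c=camera_info(name)
    if 'T' in c: return c, np.array(c['T'])
    st=st or readout.observe()
    T=np.eye(4); T[:3,:3]=R.from_euler('xyz',st['tool_rot']).as_matrix(); T[:3,3]=st['position']
    return c, T@np.array(c['hand_eye'])
def ray(name,uv,st=None):
    c,T=Tcam(name,st); K=np.array([[c['fx'],0,c['cx']],[0,c['fy'],c['cy']],[0,0,1]])
    p=cv2.undistortPoints(np.array(uv,float).reshape(-1,1,2),K,np.array(c['D'],float)).reshape(-1,2)
    d=np.c_[p[:,0],-p[:,1],-np.ones(len(p))]@T[:3,:3].T
    return T[:3,3],d
def onplane(name,uv,z,st=None):
    o,d=ray(name,uv,st); return o+d*((np.asarray(z)-o[2])/d[:,2])[:,None]
def proj(name,P,st=None):
    c,T=Tcam(name,st); K=np.array([[c['fx'],0,c['cx']],[0,c['fy'],c['cy']],[0,0,1]])
    q=(np.atleast_2d(P)-T[:3,3])@T[:3,:3]; q=q*[1,-1,-1]
    return cv2.projectPoints(q,np.zeros(3),np.zeros(3),K,np.array(c['D'],float))[0].reshape(-1,2)
E
python3 - <<'E'
from h import *
s=readout.observe(); print(s, bot.pinch_z)
for n in ['top','side','wrist']:
    im=grab_frame(n); cv2.imwrite(f'pics/{n}0.png',im); c=camera_info(n); print(n,c)
a=[cv2.imread(f'pics/{n}0.png') for n in ['top','side']]
E
```

```text
{'clock': 0.0, 'qpos': array([-1.32818898,  0.52203138, -0.03631399,  1.5999793 ,  0.02117092,
        1.02109391, -0.11280685]), 'qd': array([ 0.00109053, -0.00149918,  0.00158041, -0.00074595,  0.00173964,
       -0.00119732,  0.00180817]), 'joint_efforts': array([-1.58741295e-03, -9.27127075e+01,  1.97909296e+00, -3.69946826e+01,
        1.77753990e-02,  8.08502053e-03,  2.67922439e-05]), 'position': array([0.19226562, 0.5943504 , 0.23072533]), 'tool_rot': array([-3.14046620e+00,  6.16872413e-05,  2.82874116e+00]), 'force': array([-0.37102625,  0.85088257,  0.27486853]), 'moment': array([ 0.00374877,  0.03353883, -0.00395875]), 'finger_force': 0.0, 'grip_width': 0.08552360280315847} 0.0187
top {'fx': 413.9753387622552, 'fy': 413.9753387622552, 'cx': 255.78562512475713, 'cy': 198.10978961405047, 'D': array([-0.0888232,  0.       ,  0.       ,  0.       ,  0.       ]), 'T': array([[-3.58062183e-03,  9.98450891e-01, -5.55247427e-02,
         5.40264504e-01],
       [-9.99993586e-01, -3.57961410e-03,  1.17604779e-04,
         1.34693950e-01],
       [-8.13345552e-05,  5.55248077e-02, 
[... 410 characters left out ...]
9318378,  0.87025704,  1.29934878],
       [-0.00923277,  0.91244466,  0.40909595,  0.59998763],
       [ 0.        ,  0.        ,  0.        ,  1.        ]])}
wrist {'fx': 318.2251812677715, 'fy': 318.2251812677715, 'cx': 256.8936134527161, 'cy': 196.23828206659354, 'D': array([-0.01293395,  0.        ,  0.        ,  0.        ,  0.        ]), 'hand_eye': array([[ 8.53815473e-04,  9.53869133e-01,  3.00221498e-01,
         7.73689063e-02],
       [ 9.99999531e-01, -6.77078465e-04, -6.92724623e-04,
         1.02252384e-03],
       [-4.57495124e-04,  3.00221949e-01, -9.53869264e-01,
        -1.42663195e-01],
       [ 0.00000000e+00,  0.00000000e+00,  0.00000000e+00,
         1.00000000e+00]])}
```

View pics/top0.png

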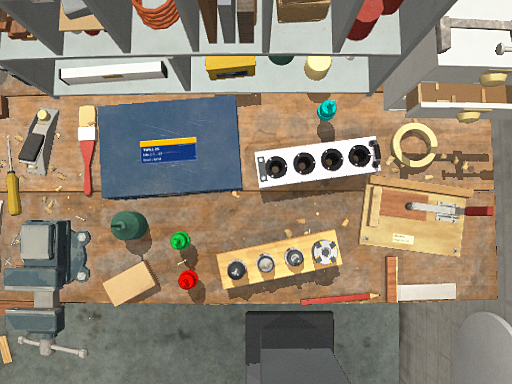

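View pics/side0.png

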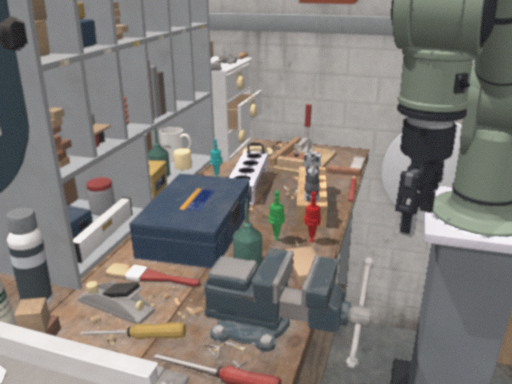

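The top view shows four block holders at about (236,270), (266,264), (294,257) and (325,250). The strip pockets are at (277,168), (304,163), (331,160) and (358,156), with the bow probably at the right end (378,152). Look-alikes are turquoise (326,110), green (180,240) and red (188,281). Next I'll take a close crop and measure.

```bash
python3 - <<'E'
from h import *
im=cv2.imread('pics/top0.png')
cv2.imwrite('pics/topc.png',cv2.resize(im[130:300,210:400],None,fx=4,fy=3.5*4/3.5,interpolation=cv2.INTER_CUBIC)[:600+80][:, :760][0:680])
c=cv2.resize(im[135:295,212:395],None,fx=3.75,fy=3.75,interpolation=cv2.INTER_CUBIC); cv2.imwrite('pics/topc.png',c); print(c.shape)
print(onplane('top',[(277,168),(304,163),(331,160),(358,156),(378,152),(262,170)],.062).round(3))
print(onplane('top',[(236,270),(266,264),(294,257),(325,250)],.12).round(3))
print(onplane('top',[(128,225)],.1).round(3))
E
```

```text
(600, 686, 3)
[[ 0.656  0.088  0.062]
 [ 0.667  0.029  0.062]
 [ 0.673 -0.03   0.062]
 [ 0.682 -0.09   0.062]
 [ 0.691 -0.135  0.062]
 [ 0.651  0.121  0.062]]
[[ 0.442  0.175  0.12 ]
 [ 0.454  0.114  0.12 ]
 [ 0.468  0.058  0.12 ]
 [ 0.481 -0.005  0.12 ]]
[[0.533 0.402 0.1  ]]
```

View pics/topc.png

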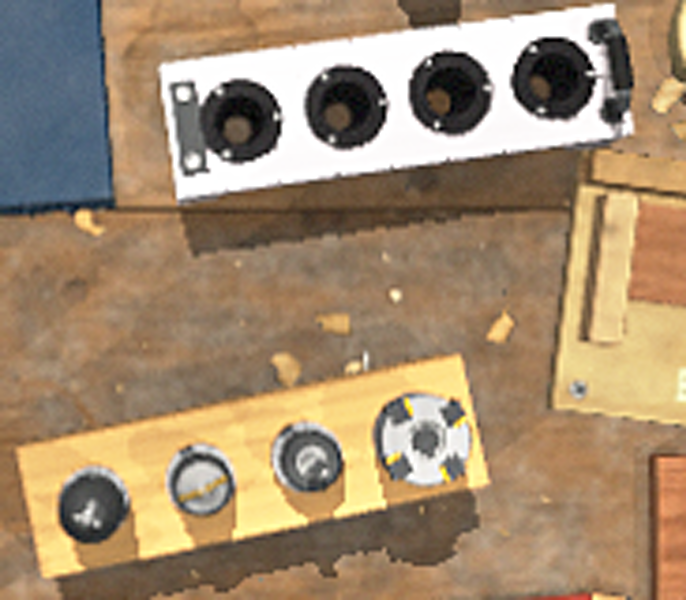

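The crop shows, left to right, the drill chuck (236,270), the vee cutter (266,264), the end mill (294,257) and the face mill (325,250). The bow handle is at the right end of the strip and the flat plate is at the left. I'll move over the block for a wrist view.

>>> drive_tool:
  targets:
    - {"yaw": 0.095,"dz": -0.05,"fingers": 0}
    - {"yaw": 0.095}
    - {"yaw": 0.095}
    - {"yaw": 0.095}
    - {"yaw": 0.095}
    - {"yaw": 0.095}
    - {"yaw": 0.095}
    - {"dx": -0.42,"dy": 0.12,"dz": -0.05}
    - {"dx": -0.42,"dy": 0.12,"dz": -0.05}
    - {"dx": -0.42,"dy": 0.12,"dz": -0.05}
    - {"dx": -0.42,"dy": 0.12,"dz": -0.05}
    - {"dx": -0.42,"dy": 0.12,"dz": -0.05}
    - {"dx": -0.42,"dy": 0.12,"dz": -0.05}
    - {"dx": -0.42,"dy": 0.12,"dz": -0.05}
    - {"dx": -0.42,"dy": 0.12,"dz": -0.05}
    - {"dx": -0.42,"dy": 0.12,"dz": -0.05}
    - {"dx": -0.42,"dy": 0.12,"dz": -0.05}
    - {"dx": -0.42,"dy": 0.12,"dz": -0.05}
    - {"dx": -0.42,"dy": 0.12,"dz": -0.05}
    - {"dx": -0.42,"dy": 0.12,"dz": -0.05}

```text
invalid input
```

```bash
python3 - <<'E'
from h import *
s=readout.observe(); print(s['clock'],s['position'],s['tool_rot'],s['qpos'])
cv2.imwrite('pics/w1.png',grab_frame('wrist')); np.save('w1.npy',np.r_[s['position'],s['tool_rot']])
E
```

```text
0.15 [0.19225006 0.59443595 0.23087409] [-3.14074311e+00  4.86449715e-05  2.82880910e+00] [-1.32824447  0.52186137 -0.03632143  1.59985954  0.0211866   1.02110704
 -0.11280687]
```

View pics/w1.png

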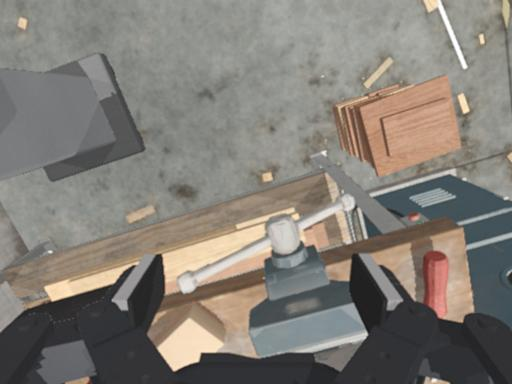

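The wrist view shows the fingers and the vise below the start pose. I'll supply every field in the rows.

>>> drive_tool:
  targets:
    - {"dx": 0,"dy": 0,"dz": -0.05,"yaw": 0.095,"fingers": 0}
    - {"dx": 0,"dy": 0,"dz": 0,"yaw": 0.095,"fingers": 0}
    - {"dx": 0,"dy": 0,"dz": 0,"yaw": 0.095,"fingers": 0}
    - {"dx": 0,"dy": 0,"dz": 0,"yaw": 0.095,"fingers": 0}
    - {"dx": 0,"dy": 0,"dz": 0,"yaw": 0.095,"fingers": 0}
    - {"dx": 0,"dy": 0,"dz": 0,"yaw": 0.095,"fingers": 0}
    - {"dx": 0,"dy": 0,"dz": 0,"yaw": 0.095,"fingers": 0}
    - {"dx": -0.42,"dy": 0.12,"dz": -0.05,"yaw": 0,"fingers": 0}
    - {"dx": -0.42,"dy": 0.12,"dz": -0.05,"yaw": 0,"fingers": 0}
    - {"dx": -0.42,"dy": 0.12,"dz": -0.05,"yaw": 0,"fingers": 0}
    - {"dx": -0.42,"dy": 0.12,"dz": -0.05,"yaw": 0,"fingers": 0}
    - {"dx": -0.42,"dy": 0.12,"dz": -0.05,"yaw": 0,"fingers": 0}
    - {"dx": -0.42,"dy": 0.12,"dz": -0.05,"yaw": 0,"fingers": 0}
    - {"dx": -0.42,"dy": 0.12,"dz": -0.05,"yaw": 0,"fingers": 0}
    - {"dx": -0.42,"dy": 0.12,"dz": -0.05,"yaw": 0,"fingers": 0}
    - {"dx": -0.42,"dy": 0.12,"dz": -0.05,"yaw": 0,"fingers": 0}
    - {"dx": -0.42,"dy": 0.12,"dz": -0.05,"yaw": 0,"fingers": 0}
    - {"dx": -0.42,"dy": 0.12,"dz": -0.05,"yaw": 0,"fingers": 0}
    - {"dx": -0.42,"dy": 0.12,"dz": -0.05,"yaw": 0,"fingers": 0}
    - {"dx": -0.42,"dy": 0.12,"dz": -0.05,"yaw": 0,"fingers": 0}

```text
clock: 2.2
position: [0.4609, 0.0924, 0.3017]
tool_rot: [3.141, -0.0, 1.784]
force: [1.0, 0.6, -0.1]
grip_width: 0.0852
finger_force: 0.0
```

```bash
python3 - <<'E'
from h import *
s=readout.observe(); print(s['clock'],s['position'],s['tool_rot'],s['qpos'])
cv2.imwrite('pics/w1.png',grab_frame('wrist')); np.save('w1.npy',np.r_[s['position'],s['tool_rot']])
E
```

```text
2.2 [0.46090813 0.09241748 0.30168423] [ 3.14121434e+00 -3.05015320e-04  1.78442563e+00] [-0.73806032  0.20825815  0.4930902   1.91962541 -0.11403834  1.04038144
  0.01744528]
```

View pics/w1.png

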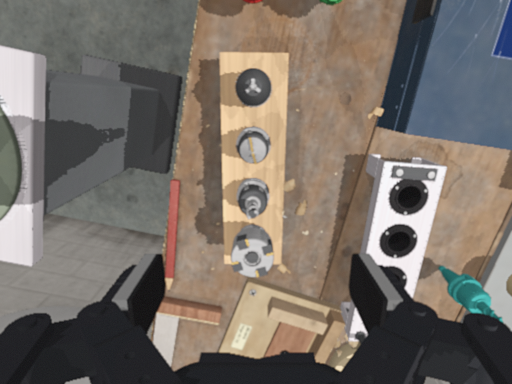

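The wrist view agrees: drill chuck (253,87), vee (253,145), end mill (252,200) and face mill (252,252). The handle is at the far end of the strip, beside (345,310). Next step is to triangulate heights.

```bash
cat >> h.py <<'E'
def st(f):
    a=np.load(f); return dict(position=a[:3],tool_rot=a[3:])
def tri(a,b):
    (o1,d1),(o2,d2)=a,b; d1=d1[0]/np.linalg.norm(d1[0]); d2=d2[0]/np.linalg.norm(d2[0])
    t=np.linalg.lstsq(np.c_[d1,-d2],o2-o1,rcond=None)[0]; p,q=o1+t[0]*d1,o2+t[1]*d2
    return (p+q)/2, np.linalg.norm(p-q)
def rel(P,s):  # world point -> tool-axis offset from TCP
    return R.from_euler('xyz',s['tool_rot']).as_matrix().T@(np.asarray(P)-s['position'])
E
python3 - <<'E'
from h import *
s=st('w1.npy')
for n,a,b in [('face top',(325.3,252.3),(252.5,256)),('end tip',(295.2,257.7),(254,209)),('drill tip',(236,271),(253,87)),('vee',(266.1,263.5),(253,147))]:
    p,e=tri(ray('top',[a]),ray('wrist',[b],s)); print(n,p.round(4),round(e,4))
im=cv2.imread('pics/w1.png')
c=cv2.resize(im[60:290,195:310],None,fx=5,fy=5,interpolation=cv2.INTER_CUBIC)
cv2.imwrite('pics/w1c.png',cv2.hconcat([cv2.resize(im[60:175,200:310],None,fx=3.5,fy=5),cv2.resize(im[175:290,200:310],None,fx=3.5,fy=5)]))
E
```

```text
face top [ 0.4767 -0.0069  0.1105] 0.0018
end tip [0.4662 0.0556 0.1233] 0.0005
drill tip [0.4387 0.1761 0.1095] 0.0011
vee [0.4515 0.1138 0.0839] 0.0012
```

View pics/w1c.png

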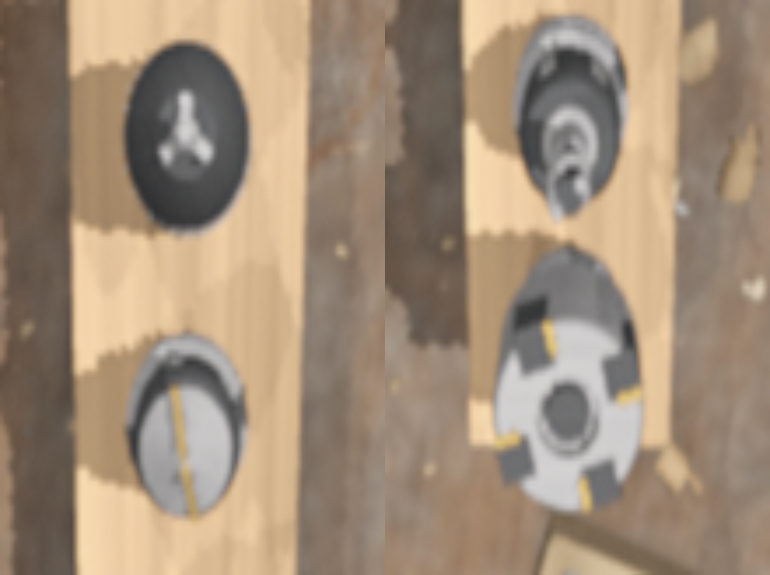

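The close crop confirms the choices: chuck jaws at (253,85), a ground cone at (254,150), the slim rod over the dark nut at (253,213), and the broad body with four inserts at (252,258).

```bash
python3 - <<'E'
from h import *
s=st('w1.npy')
for n,a,b,h in [('face top',(325.3,252.3),(252.5,258),.055),('end tip',(295.2,257.7),(253.4,213),.078),('drill tip',(236,271),(253,79),.086),('vee',(266.1,263.5),(254,155),.067)]:
    p,e=tri(ray('top',[a]),ray('wrist',[b],s)); print(n,p.round(4),round(e,4),'H',round(p[2]-h,4))
    for H in(.05,.055,.06): print(H,onplane('top',[a],H+h).round(4)[0][:2],onplane('wrist',[b],H+h,s).round(4)[0][:2], onplane('wrist',[b],H+h,s)[0].round(4)[:2])
# pockets
im=cv2.imread('pics/top0.png'); g=cv2.cvtColor(im,cv2.COLOR_BGR2GRAY)
m=(g[:,:]<60).astype(np.uint8); 
n,l,stt,ce=cv2.connectedComponentsWithStats(m[135:195,255:385])
for i in range(1,n):
    if stt[i,4]>100: print(stt[i],ce[i]+[255,135],onplane('top',[ce[i]+[255,135]],.062).round(4))
E
```

```text
face top [ 0.4769 -0.006   0.1166] 0.0011 H 0.0616
0.05 [ 0.4755 -0.0082] [ 0.4785 -0.0119] [ 0.4785 -0.0119]
0.055 [ 0.4758 -0.0074] [ 0.478  -0.0092] [ 0.478  -0.0092]
0.06 [ 0.4762 -0.0065] [ 0.4775 -0.0066] [ 0.4775 -0.0066]
end tip [0.4665 0.0564 0.1364] 0.0025 H 0.0584
0.05 [0.4668 0.0562] [0.466  0.0526] [0.466  0.0526]
0.055 [0.4673 0.0567] [0.4657 0.0544] [0.4657 0.0544]
0.06 [0.4677 0.0571] [0.4653 0.0563] [0.4653 0.0563]
drill tip [0.4369 0.1804 0.095 ] 0.0084 H 0.009
0.05 [0.4418 0.1742] [0.4378 0.1827] [0.4378 0.1827]
0.055 [0.4424 0.174 ] [0.4379 0.1825] [0.4379 0.1825]
0.06 [0.443  0.1738] [0.438  0.1823] [0.438  0.1823]
vee [0.4545 0.1137 0.1261] 0.0022 H 0.0591
0.05 [0.4545 0.1142] [0.454  0.1113] [0.454  0.1113]
0.055 [0.455  0.1143] [0.4538 0.1122] [0.4538 0.1122]
0.06 [0.4555 0.1144] [0.4537 0.1131] [0.4537 0.1131]
[ 94  10  22  21 329] [359.34650456 155.17021277] [[ 0.6838 -0.0933  0.062 ]]
[ 67  14  21  21 305] [332.0295082  158.97377049] [[ 0.6754 -0.0327  0.062 ]]
[ 39  18  21  21 301] [304.33554817 162.77408638] [[0.6671 0.0282 0.062 ]]
[ 11  22  21  21 282] [276.32978723 166.71276596] [[0.6586 0.0895 0.062 ]]
```

>>> drive_tool:
  targets:
    - {"dx": -0.25,"dy": -0.014,"dz": 0.2,"yaw": 0,"fingers": 0}
    - {"dx": -0.25,"dy": -0.014,"dz": 0.2,"yaw": 0,"fingers": 0}
    - {"dx": -0.25,"dy": -0.014,"dz": 0.2,"yaw": 0,"fingers": 0}
    - {"dx": -0.25,"dy": -0.014,"dz": 0.2,"yaw": 0,"fingers": 0}
    - {"dx": 0,"dy": 0,"dz": 0.1,"yaw": 0,"fingers": 0}
    - {"dx": 0,"dy": 0,"dz": 0,"yaw": 0,"fingers": 0}

```text
clock: 2.85
position: [0.4755, -0.005, 0.2103]
tool_rot: [-3.139, 0.0, 1.783]
force: [-0.3, -0.1, 0.0]
grip_width: 0.0855
finger_force: 0.0
```

```bash
python3 - <<'E'
from h import *
s=readout.observe(); print(s['clock'],s['position'],s['tool_rot'])
cv2.imwrite('pics/w2.png',grab_frame('wrist')); np.save('w2.npy',np.r_[s['position'],s['tool_rot']])
E
```

```text
2.85 [ 0.47546099 -0.00498173  0.21026961] [-3.13934271e+00  3.07317282e-05  1.78312643e+00]
```

View pics/w2.png

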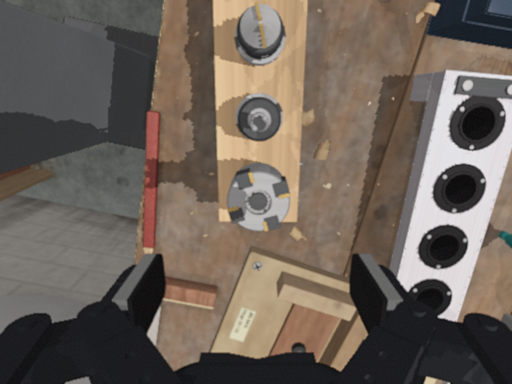

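This view shows the face mill top centred near (258,200), the end mill at (259,118) and the pockets at (478,122), (460,188), (442,247) and (430,300).

```bash
python3 - <<'E'
from h import *
s=st('w2.npy'); s1=st('w1.npy')
im=cv2.imread('pics/w2.png')
g=cv2.cvtColor(im,cv2.COLOR_BGR2GRAY)
roi=cv2.GaussianBlur(g[150:245,215:305],(3,3),0)
print(cv2.HoughCircles(roi,cv2.HOUGH_GRADIENT,1.5,50,param1=120,param2=15,minRadius=24,maxRadius=36))
for b in [(258.5,200)]:
  p,e=tri(ray('wrist',[(252.5,258)],s1),ray('wrist',[b],s));print(p,e)
  for H in (.055,.06): print(onplane('wrist',[b],H+.055,s), rel(onplane('wrist',[b],H+.055,s)[0],s))
p,e=tri(ray('wrist',[(253.4,213)],s1),ray('wrist',[(259,121)],s));print('end',p,e)
cv2.imwrite('pics/w2c.png',cv2.resize(im[80:250,200:320],None,fx=3.5,fy=3.5,interpolation=cv2.INTER_CUBIC))
E
```

```text
[[[38.25 45.75 35.1 ]]]
[ 0.47623734 -0.00168383  0.12426396] 0.0007149468962162891
[[ 0.4769256  -0.00627206  0.11      ]] [-0.00156692  0.00138539  0.10026679]
[[ 0.4765599  -0.00467899  0.115     ]] [6.72819005e-05 1.35237605e-03 9.52668046e-02]
end [0.46438964 0.05647429 0.13896942] 0.0017917532916727368
```

View pics/w2c.png

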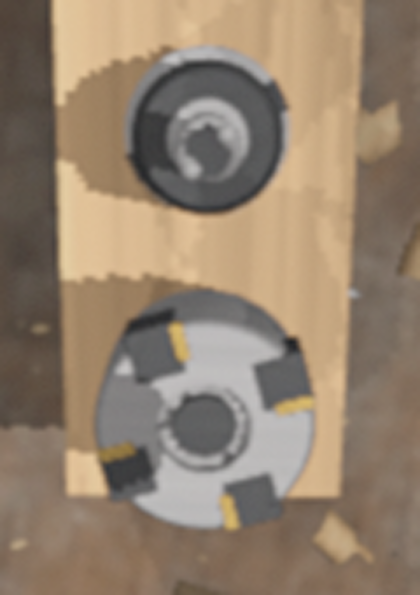

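>>> drive_tool:
  targets:
    - {"dx": 0,"dy": 0,"dz": 0.25,"yaw": 0,"fingers": 0}
    - {"dx": 0,"dy": 0,"dz": 0.25,"yaw": 0,"fingers": 0}
    - {"dx": 0,"dy": 0,"dz": 0.25,"yaw": 0,"fingers": 0}
    - {"dx": 0,"dy": 0,"dz": 0,"yaw": 0,"fingers": 0}
    - {"dx": 0,"dy": 0,"dz": 0,"yaw": 0,"fingers": 0}
    - {"dx": 0,"dy": 0,"dz": 0,"yaw": 0,"fingers": 0}

```text
clock: 3.5
position: [0.4769, -0.0044, 0.1378]
tool_rot: [3.14, -0.0, 1.785]
force: [-0.1, 0.7, 0.5]
grip_width: 0.0855
finger_force: 0.0
```

>>> drive_tool:
  targets:
    - {"dx": -0.015,"dy": 0,"dz": 0.2,"yaw": 0,"fingers": 0}
    - {"dx": 0,"dy": 0,"dz": 0.2,"yaw": 0,"fingers": 0}
    - {"dx": 0,"dy": 0,"dz": 0.17,"yaw": 0,"fingers": 0}
    - {"dx": 0,"dy": 0,"dz": 0,"yaw": 0,"fingers": 0}
    - {"dx": 0,"dy": 0,"dz": 0,"yaw": 0,"fingers": 0}
    - {"dx": 0,"dy": 0,"dz": 0,"yaw": 0,"fingers": 0.2}
    - {"dx": 0,"dy": 0,"dz": 0,"yaw": 0,"fingers": 0.3}
    - {"dx": 0,"dy": 0,"dz": 0,"yaw": 0,"fingers": 0.4}
    - {"dx": 0,"dy": 0,"dz": 0,"yaw": 0,"fingers": 0.6}
    - {"dx": 0,"dy": 0,"dz": 0,"yaw": 0,"fingers": 1}
    - {"dx": 0,"dy": 0,"dz": 0,"yaw": 0,"fingers": 1}
    - {"dx": 0,"dy": 0,"dz": 0,"yaw": 0,"fingers": 1}
    - {"dx": 0,"dy": 0,"dz": 0,"yaw": 0,"fingers": 1}
  squeeze: 60

```text
clock: 4.8
position: [0.4767, -0.0062, 0.0801]
tool_rot: [3.141, -0.0, 1.784]
force: [-4.2, 0.3, 16.8]
grip_width: 0.0487
finger_force: 59.1
```

>>> drive_tool:
  targets:
    - {"dx": 0,"dy": 0,"dz": -0.05,"yaw": 0,"fingers": 1}
    - {"dx": 0,"dy": 0,"dz": -0.1,"yaw": 0,"fingers": 1}
    - {"dx": 0,"dy": 0,"dz": -0.2,"yaw": 0,"fingers": 1}
    - {"dx": 0,"dy": 0,"dz": -0.25,"yaw": 0,"fingers": 1}
    - {"dx": 0,"dy": 0,"dz": -0.25,"yaw": 0,"fingers": 1}
    - {"dx": 0,"dy": 0,"dz": -0.25,"yaw": 0,"fingers": 1}
    - {"dx": 0,"dy": 0,"dz": -0.1,"yaw": 0,"fingers": 1}
    - {"dx": 0,"dy": 0,"dz": 0,"yaw": 0,"fingers": 1}

```text
clock: 5.6
position: [0.4769, -0.0061, 0.2004]
tool_rot: [3.139, -0.0, 1.784]
force: [-0.7, -0.0, -4.3]
grip_width: 0.0485
finger_force: 62.8
```

```bash
python3 - <<'E'
from h import *
s=st('w2.npy')
im=cv2.imread('pics/w2.png'); g=cv2.cvtColor(im,cv2.COLOR_BGR2GRAY)
m=cv2.morphologyEx((g<75).astype(np.uint8),cv2.MORPH_OPEN,np.ones((3,3)))
P=[]
for cx,cy in [(478,122),(460,188),(442,247)]:
    cs,_=cv2.findContours(m[cy-38:cy+38,cx-36:min(cx+36,512)],cv2.RETR_EXTERNAL,cv2.CHAIN_APPROX_NONE)
    c=max(cs,key=cv2.contourArea); e=cv2.fitEllipse(cv2.convexHull(c)); uv=np.array(e[0])+[cx-36,cy-38]
    p=onplane('wrist',[uv],.062,s)[0]; P.append(p); print(uv,e[1],p.round(4))
    q=onplane('wrist',[uv+[e[1][0]/2,0],uv-[e[1][0]/2,0]],.062,s); print('width',np.linalg.norm(q[0]-q[1]))
P=np.array(P);print(np.linalg.norm(np.diff(P,axis=0),axis=1))
T=np.array([[.6838,-.0933],[.6754,-.0327],[.6671,.0282],[.6586,.0895]]);print(np.linalg.norm(np.diff(T,axis=0),axis=1))
E
```

```text
[476.90973282 122.07212067] (48.88872146606445, 59.89216613769531) [0.6564 0.0919 0.062 ]
width 0.04439147776986306
[458.78871536 187.99152756] (44.78470230102539, 53.993865966796875) [0.6647 0.0307 0.062 ]
width 0.04317604300156718
[442.5376358  246.34054947] (40.616485595703125, 49.439208984375) [ 0.673  -0.0303  0.062 ]
width 0.041474593351108036
[0.06174149 0.06159871]
[0.06117941 0.061463   0.06188651]
```

>>> drive_tool:
  targets:
    - {"dx": -0.1,"dy": 0.15,"dz": 0,"yaw": 0,"fingers": 1}
    - {"dx": -0.2,"dy": 0.3,"dz": 0,"yaw": 0,"fingers": 1}
    - {"dx": -0.22,"dy": 0.3,"dz": 0,"yaw": 0,"fingers": 1}
    - {"dx": -0.22,"dy": 0.3,"dz": 0,"yaw": 0,"fingers": 1}
    - {"dx": -0.22,"dy": 0.3,"dz": 0,"yaw": 0,"fingers": 1}
    - {"dx": -0.2,"dy": 0.3,"dz": 0,"yaw": 0,"fingers": 1}
    - {"dx": -0.105,"dy": 0.173,"dz": 0,"yaw": 0,"fingers": 1}
    - {"dx": 0,"dy": 0,"dz": 0,"yaw": 0.048,"fingers": 1}
    - {"dx": 0,"dy": 0,"dz": 0,"yaw": 0,"fingers": 1}
    - {"dx": 0,"dy": 0,"dz": 0,"yaw": 0,"fingers": 1}

```text
clock: 6.6
position: [0.6808, -0.0911, 0.198]
tool_rot: [-3.14, -0.0, 1.711]
force: [0.4, -0.4, -3.5]
grip_width: 0.0489
finger_force: 63.5
```

```bash
python3 - <<'E'
from h import *
s=readout.observe(); print(s['clock'],s['position'],s['tool_rot'])
cv2.imwrite('pics/w3.png',grab_frame('wrist')); np.save('w3.npy',np.r_[s['position'],s['tool_rot']])
E
```

```text
6.6 [ 0.68075061 -0.09114328  0.19799693] [-3.13979678e+00 -4.05429644e-04  1.71075875e+00]
```

View pics/w3.png

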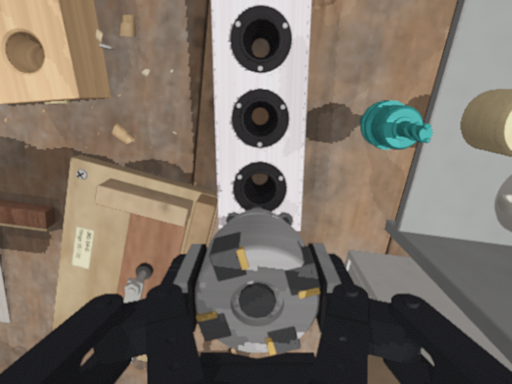

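The end pocket, under the held mill, is at (260,187) with the handle bow just below it at (232–288,216). The held cutter's top is centred near (258,298).

```bash
cat >> h.py <<'E'
def pockets(f,pic,seeds,r=40,th=75,z=.062):
    s=st(f); g=cv2.cvtColor(cv2.imread(pic),cv2.COLOR_BGR2GRAY)
    m=cv2.morphologyEx((g<th).astype(np.uint8),cv2.MORPH_OPEN,np.ones((3,3)))
    for cx,cy in seeds:
        y0,x0=max(cy-r,0),max(cx-r,0)
        n,l,S,_=cv2.connectedComponentsWithStats(m[y0:cy+r,x0:cx+r])
        k=1+np.argmax(S[1:,4]); c=np.argwhere(l==k)[:,::-1].astype(np.int32)
        e=cv2.fitEllipse(cv2.convexHull(c)); uv=np.array(e[0])+[x0,y0]
        p=onplane('wrist',[uv],z,s)[0]; print(uv.round(1),np.round(e[1],1),p.round(4),'rel',rel(p,s).round(4))
E
python3 - <<'E'
from h import *
pockets('w3.npy','pics/w3.png',[(260,39),(260,117)],r=38)
pockets('w3.npy','pics/w3.png',[(260,187)],r=27)
s=st('w3.npy')
T=R.from_euler('xyz',s['tool_rot']).as_matrix()
for zz in (-.038,-.034,-.03):
    o,d=ray('wrist',[(258,298)],s); d=d@T; o=(o-s['position'])@T; print(zz,(o+d[0]*(zz-o[2])/d[0][2]).round(4))
im=cv2.imread('pics/w3.png'); cv2.imwrite('pics/w3c.png',cv2.resize(im[150:360,180:340],None,fx=2.85,fy=2.85,interpolation=cv2.INTER_CUBIC))
E
```

```text
[260.5  38.6] [59.8 65.8] [0.6662 0.0301 0.062 ] rel [0.122  0.0028 0.136 ]
[259.8 117.8] [55.7 57.3] [ 0.6745 -0.0309  0.062 ] rel [0.0605 0.0025 0.136 ]
[259.3 187.4] [50.4 51.9] [ 0.6829 -0.092   0.062 ] rel [-0.0012  0.0023  0.136 ]
-0.038 [ 0.0041  0.0003 -0.038 ]
-0.034 [ 0.0012  0.0003 -0.034 ]
-0.03 [-0.0016  0.0003 -0.03  ]
```

View pics/w3c.png

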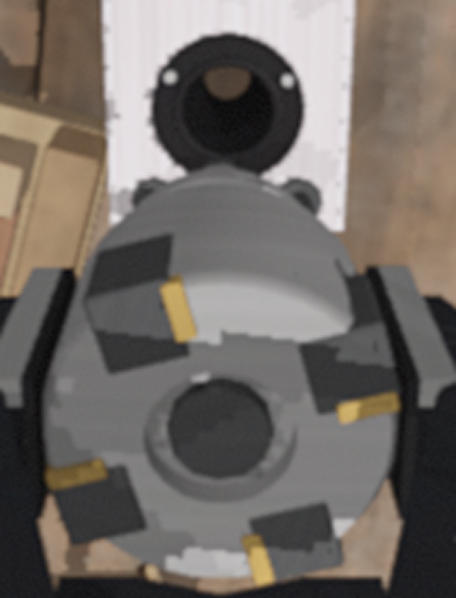

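>>> drive_tool:
  targets:
    - {"dx": -0.007,"dy": 0.02,"dz": 0.15,"yaw": 0,"fingers": 1}
    - {"dx": 0,"dy": 0,"dz": 0.2,"yaw": 0,"fingers": 1}
    - {"dx": 0,"dy": 0,"dz": 0.15,"yaw": 0,"fingers": 1}
    - {"dx": 0,"dy": 0,"dz": 0.1,"yaw": 0,"fingers": 1}
    - {"dx": 0,"dy": 0,"dz": 0.1,"yaw": 0,"fingers": 1}
    - {"dx": 0,"dy": 0,"dz": 0.1,"yaw": 0,"fingers": 1}
    - {"dx": 0,"dy": 0,"dz": 0.1,"yaw": 0,"fingers": 1}
    - {"dx": 0,"dy": 0,"dz": 0,"yaw": 0,"fingers": 1}
    - {"dx": 0,"dy": 0,"dz": 0,"yaw": 0,"fingers": 1}

```text
clock: 7.55
position: [0.6836, -0.0918, 0.1094]
tool_rot: [3.142, 0.0, 1.709]
force: [0.2, -0.5, -2.2]
grip_width: 0.049
finger_force: 63.5
```

>>> drive_tool:
  targets:
    - {"dx": 0,"dy": 0,"dz": 0.05,"yaw": 0,"fingers": 1}
    - {"dx": 0,"dy": 0,"dz": 0.05,"yaw": 0,"fingers": 1}
    - {"dx": 0,"dy": 0,"dz": 0.05,"yaw": 0,"fingers": 1}
    - {"dx": 0,"dy": 0,"dz": 0.03,"yaw": 0,"fingers": 1}
    - {"dx": 0,"dy": 0,"dz": 0.02,"yaw": 0,"fingers": 1}
    - {"dx": 0,"dy": 0,"dz": 0.02,"yaw": 0,"fingers": 1}
    - {"dx": 0,"dy": 0,"dz": 0,"yaw": 0,"fingers": 1}
    - {"dx": 0,"dy": 0,"dz": 0,"yaw": 0,"fingers": 1}

```text
clock: 8.35
position: [0.6835, -0.0918, 0.0874]
tool_rot: [3.141, 0.0, 1.709]
force: [0.8, -0.6, -4.3]
grip_width: 0.0492
finger_force: 63.5
```

>>> drive_tool:
  targets:
    - {"dx": 0,"dy": 0,"dz": 0.01,"yaw": 0,"fingers": 1}
    - {"dx": 0,"dy": 0,"dz": 0.01,"yaw": 0,"fingers": 1}
    - {"dx": 0,"dy": 0,"dz": 0.01,"yaw": 0,"fingers": 1}
    - {"dx": 0,"dy": 0,"dz": 0,"yaw": 0,"fingers": 1}
    - {"dx": 0,"dy": 0,"dz": 0,"yaw": 0,"fingers": 1}

```text
clock: 8.85
position: [0.6835, -0.0917, 0.0843]
tool_rot: [-3.142, 0.0, 1.709]
force: [-0.5, -0.0, -3.1]
grip_width: 0.0487
finger_force: 63.5
```

>>> drive_tool:
  targets:
    - {"dx": 0,"dy": 0,"dz": 0.01,"yaw": 0,"fingers": 1}
    - {"dx": 0,"dy": 0,"dz": 0,"yaw": 0,"fingers": 1}
    - {"dx": 0,"dy": 0,"dz": 0.005,"yaw": 0,"fingers": 1}
    - {"dx": 0,"dy": 0,"dz": 0,"yaw": 0,"fingers": 1}

```text
clock: 9.25
position: [0.6835, -0.0917, 0.0828]
tool_rot: [-3.142, 0.0, 1.709]
force: [-0.0, -0.2, -4.0]
grip_width: 0.0486
finger_force: 63.5
```

>>> drive_tool:
  targets:
    - {"dx": 0,"dy": 0,"dz": 0.01,"yaw": 0,"fingers": 1}
    - {"dx": 0,"dy": 0,"dz": 0,"yaw": 0,"fingers": 1}

```text
clock: 9.45
position: [0.6834, -0.0917, 0.0817]
tool_rot: [-3.141, -0.0, 1.709]
force: [0.5, -0.1, -4.4]
grip_width: 0.0487
finger_force: 63.5
```

>>> drive_tool:
  targets:
    - {"dx": 0,"dy": 0,"dz": 0.01,"yaw": 0,"fingers": 1}
    - {"dx": 0,"dy": 0,"dz": 0,"yaw": 0,"fingers": 1}

```text
clock: 9.65
position: [0.6834, -0.0918, 0.0807]
tool_rot: [-3.141, -0.0, 1.709]
force: [-0.5, -0.3, -3.7]
grip_width: 0.0488
finger_force: 63.5
```

>>> drive_tool:
  targets:
    - {"dx": 0,"dy": 0,"dz": 0.01,"yaw": 0,"fingers": 1}
    - {"dx": 0,"dy": 0,"dz": 0,"yaw": 0,"fingers": 1}

```text
clock: 9.85
position: [0.6836, -0.0918, 0.0803]
tool_rot: [3.141, -0.0, 1.709]
force: [-2.7, 1.1, 4.3]
grip_width: 0.0486
finger_force: 64.2
```

>>> drive_tool:
  targets:
    - {"dx": 0,"dy": 0,"dz": 0.01,"yaw": 0,"fingers": 1}
    - {"dx": 0,"dy": 0,"dz": 0,"yaw": 0,"fingers": 1}

```text
clock: 10.05
position: [0.6836, -0.0918, 0.0802]
tool_rot: [3.141, -0.0, 1.709]
force: [-9.5, 1.3, 18.4]
grip_width: 0.0491
finger_force: 65.8
```

Seated: contact came at TCP z 0.080, so the block flange height is about 0.062. Releasing and lifting.

>>> drive_tool:
  targets:
    - {"dx": 0,"dy": 0,"dz": -0.01,"yaw": 0,"fingers": 1}
    - {"dx": 0,"dy": 0,"dz": 0,"yaw": 0,"fingers": 0.35}
    - {"dx": 0,"dy": 0,"dz": 0,"yaw": 0,"fingers": 0.2}
    - {"dx": 0,"dy": 0,"dz": 0,"yaw": 0,"fingers": 0}
    - {"dx": 0,"dy": 0,"dz": 0,"yaw": 0,"fingers": 0}
    - {"dx": 0,"dy": 0,"dz": 0,"yaw": 0,"fingers": 0}
    - {"dx": 0,"dy": 0,"dz": 0,"yaw": 0,"fingers": 0}
    - {"dx": 0,"dy": 0,"dz": -0.1,"yaw": 0,"fingers": 0}
    - {"dx": 0,"dy": 0,"dz": -0.3,"yaw": 0,"fingers": 0}
    - {"dx": 0,"dy": 0,"dz": -0.4,"yaw": 0,"fingers": 0}
    - {"dx": 0,"dy": 0,"dz": -0.4,"yaw": 0,"fingers": 0}
    - {"dx": 0,"dy": 0,"dz": 0,"yaw": 0,"fingers": 0}
    - {"dx": 0,"dy": 0,"dz": 0,"yaw": 0,"fingers": 0}

```text
clock: 11.35
position: [0.6838, -0.0917, 0.2012]
tool_rot: [3.14, 0.0, 1.709]
force: [0.7, 0.5, -0.7]
grip_width: 0.0852
finger_force: 0.0
```

```bash
python3 - <<'E'
from h import *
s=readout.observe(); print(s['clock'],s['position'],s['tool_rot'])
cv2.imwrite('pics/w4.png',grab_frame('wrist')); np.save('w4.npy',np.r_[s['position'],s['tool_rot']])
E
```

```text
11.35 [ 0.68383966 -0.09174194  0.20119759] [3.13956307e+00 1.39843426e-04 1.70883742e+00]
```

View pics/w4.png

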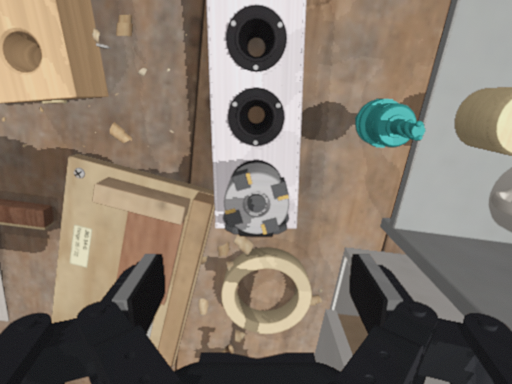

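The face mill hangs centred at (256,203) and the next two pockets are at (256,116) and (255,38).

```bash
python3 - <<'E'
from h import *
pockets('w4.npy','pics/w4.png',[(256,38),(256,116)],r=38)
s=st('w2.npy'); s1=st('w1.npy')
print('end', onplane('wrist',[(259.1,120)],.14,s), onplane('wrist',[(259.1,118.9)],.104,s), onplane('wrist',[(253.4,213)],.14,s1), onplane('top',[(295.2,257.7)],.14))
print('vee w2', onplane('wrist',[(262,30)],.129,s), onplane('wrist',[(254,155)],.129,s1))
print('drill sleeve', onplane('wrist',[(253.1,87.4)],.114,s1))
E
```

```text
[255.7  37.9] [59.1 65.2] [0.6662 0.03   0.062 ] rel [ 0.123  -0.001   0.1392]
[255.6 116.3] [55.1 56.7] [ 0.6745 -0.031   0.062 ] rel [ 0.0615 -0.0011  0.1392]
end [[0.46331788 0.05701354 0.14      ]] [[0.46386179 0.0554336  0.104     ]] [[0.46510657 0.05698013 0.14      ]] [[0.4678933 0.0573256 0.14     ]]
vee w2 [[0.45340435 0.11127805 0.129     ]] [[0.45351985 0.1134006  0.129     ]]
drill sleeve [[0.43901051 0.17613919 0.114     ]]
```

>>> drive_tool:
  targets:
    - {"dx": 0,"dy": 0,"dz": 0,"yaw": -0.048,"fingers": 0}
    - {"dx": 0.12,"dy": -0.12,"dz": 0,"yaw": 0,"fingers": 0}
    - {"dx": 0.25,"dy": -0.24,"dz": 0,"yaw": 0,"fingers": 0}
    - {"dx": 0.3,"dy": -0.29,"dz": 0,"yaw": 0,"fingers": 0}
    - {"dx": 0.3,"dy": -0.29,"dz": 0,"yaw": 0,"fingers": 0}
    - {"dx": 0.3,"dy": -0.29,"dz": 0,"yaw": 0,"fingers": 0}
    - {"dx": 0.3,"dy": -0.29,"dz": 0,"yaw": 0,"fingers": 0}
    - {"dx": 0.2,"dy": -0.19,"dz": 0,"yaw": 0,"fingers": 0}
    - {"dx": 0.136,"dy": -0.115,"dz": 0,"yaw": 0,"fingers": 0}
    - {"dx": 0,"dy": 0,"dz": 0,"yaw": 0,"fingers": 0}
    - {"dx": 0,"dy": 0,"dz": 0,"yaw": 0,"fingers": 0}
    - {"dx": 0,"dy": 0,"dz": 0,"yaw": 0,"fingers": 0}

```text
clock: 12.6
position: [0.4652, 0.0553, 0.1995]
tool_rot: [-3.141, 0.001, 1.784]
force: [-0.3, -0.5, 0.3]
grip_width: 0.0853
finger_force: 0.0
```

```bash
python3 - <<'E'
from h import *
s=readout.observe(); print(s['clock'],s['position'],s['tool_rot'])
im=grab_frame('wrist');cv2.imwrite('pics/w5.png',im); np.save('w5.npy',np.r_[s['position'],s['tool_rot']])
cv2.imwrite('pics/w5c.png',cv2.resize(im[40:240,180:330],None,fx=3,fy=3,interpolation=cv2.INTER_CUBIC))
E
```

```text
12.6 [0.46518485 0.05532802 0.19954963] [-3.14126940e+00  5.26158557e-04  1.78353213e+00]
```

View pics/w5c.png

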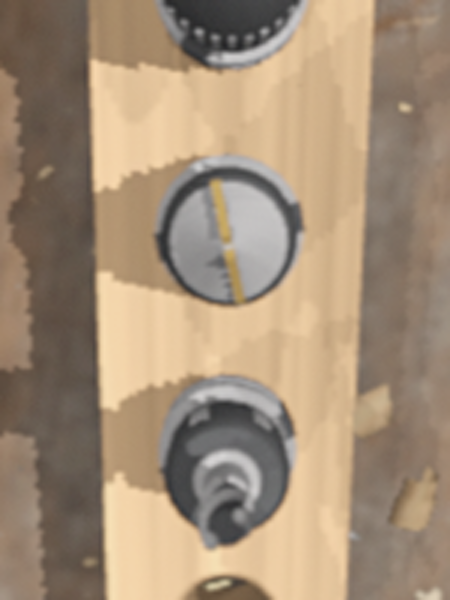

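The crop shows the end mill tip at (255,213) and the vee point at (256,122).

```bash
python3 - <<'E'
from h import *
s=st('w5.npy')
p=onplane('wrist',[(255.3,213.3),(256,121.7)],[.14,.129],s); print(p, rel(p[0],s))
E
```

```text
[[0.46368848 0.05728692 0.14      ]
 [0.45150474 0.11582901 0.129     ]] [ 0.00226202 -0.00102979  0.05954879]
```

>>> drive_tool:
  targets:
    - {"dx": 0.02,"dy": -0.01,"dz": 0.15,"yaw": 0,"fingers": 0}
    - {"dx": 0,"dy": 0,"dz": 0.25,"yaw": 0,"fingers": 0}
    - {"dx": 0,"dy": 0,"dz": 0.25,"yaw": 0,"fingers": 0}
    - {"dx": 0,"dy": 0,"dz": 0.25,"yaw": 0,"fingers": 0}
    - {"dx": 0,"dy": 0,"dz": 0.2,"yaw": 0,"fingers": 0}
    - {"dx": 0,"dy": 0,"dz": 0.105,"yaw": 0,"fingers": 0.1}
    - {"dx": 0,"dy": 0,"dz": 0,"yaw": 0,"fingers": 0.2}
    - {"dx": 0,"dy": 0,"dz": 0,"yaw": 0,"fingers": 0.35}
    - {"dx": 0,"dy": 0,"dz": 0,"yaw": 0,"fingers": 0.5}
    - {"dx": 0,"dy": 0,"dz": 0,"yaw": 0,"fingers": 0.6}
    - {"dx": 0,"dy": 0,"dz": 0,"yaw": 0,"fingers": 1}
    - {"dx": 0,"dy": 0,"dz": 0,"yaw": 0,"fingers": 1}
    - {"dx": 0,"dy": 0,"dz": 0,"yaw": 0,"fingers": 1}
    - {"dx": 0,"dy": 0,"dz": 0,"yaw": 0,"fingers": 1}
  squeeze: 60

```text
clock: 14.05
position: [0.4635, 0.0577, 0.0802]
tool_rot: [3.141, -0.0, 1.784]
force: [-4.0, -0.7, 16.7]
grip_width: 0.0324
finger_force: 58.0
```

>>> drive_tool:
  targets:
    - {"dx": 0,"dy": 0,"dz": -0.05,"yaw": 0,"fingers": 1}
    - {"dx": 0,"dy": 0,"dz": -0.15,"yaw": 0,"fingers": 1}
    - {"dx": 0,"dy": 0,"dz": -0.25,"yaw": 0,"fingers": 1}
    - {"dx": 0,"dy": 0,"dz": -0.3,"yaw": 0,"fingers": 1}
    - {"dx": 0,"dy": 0,"dz": -0.3,"yaw": 0,"fingers": 1}
    - {"dx": 0,"dy": 0,"dz": -0.15,"yaw": 0,"fingers": 1}
    - {"dx": 0,"dy": 0,"dz": 0,"yaw": 0,"fingers": 1}
    - {"dx": -0.1,"dy": 0.15,"dz": 0,"yaw": 0,"fingers": 1}
    - {"dx": -0.2,"dy": 0.3,"dz": 0,"yaw": 0,"fingers": 1}
    - {"dx": -0.22,"dy": 0.3,"dz": 0,"yaw": 0,"fingers": 1}
    - {"dx": -0.22,"dy": 0.3,"dz": 0,"yaw": 0,"fingers": 1}
    - {"dx": -0.22,"dy": 0.3,"dz": 0,"yaw": 0,"fingers": 1}
    - {"dx": -0.2,"dy": 0.3,"dz": 0,"yaw": 0,"fingers": 1}
    - {"dx": -0.149,"dy": 0.231,"dz": 0,"yaw": 0,"fingers": 1}
    - {"dx": 0,"dy": 0,"dz": 0,"yaw": 0.048,"fingers": 1}
    - {"dx": 0,"dy": 0,"dz": 0,"yaw": 0,"fingers": 1}
    - {"dx": 0,"dy": 0,"dz": 0,"yaw": 0,"fingers": 1}
    - {"dx": 0,"dy": 0,"dz": 0,"yaw": 0,"fingers": 1}

```text
clock: 15.85
position: [0.6744, -0.03, 0.199]
tool_rot: [-3.141, -0.0, 1.711]
force: [-0.5, 0.3, -3.4]
grip_width: 0.0322
finger_force: 60.8
```

```bash
python3 - <<'E'
from h import *
s=readout.observe(); print(s['clock'],s['position'],s['tool_rot'])
im=grab_frame('wrist');cv2.imwrite('pics/w6.png',im); np.save('w6.npy',np.r_[s['position'],s['tool_rot']])
pockets('w6.npy','pics/w6.png',[(256,38),(256,116)],r=38)
pockets('w6.npy','pics/w6.png',[(258,187)],r=27)
E
```

```text
15.85 [ 0.67443841 -0.02999792  0.19896149] [-3.14105623e+00 -4.01078222e-04  1.71085312e+00]
[257.7  37.1] [59.3 68.2] [0.6578 0.0921 0.062 ] rel [0.1232 0.0006 0.137 ]
[257.4 117. ] [55.4 56.9] [0.6662 0.0306 0.062 ] rel [0.0611 0.0004 0.137 ]
[256.9 186.7] [50.8 51.7] [ 0.6745 -0.0307  0.062 ] rel [-0.0008  0.      0.137 ]
```

View pics/w6.png

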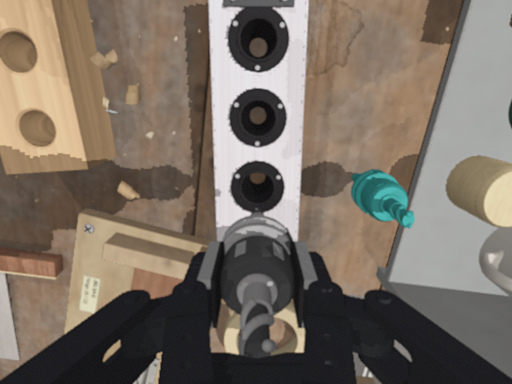

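The pocket is dead under the tool at (257,187), with the held end mill upright above it. Lowering.

>>> drive_tool:
  targets:
    - {"dx": -0.008,"dy": 0,"dz": 0.15,"yaw": 0,"fingers": 1}
    - {"dx": 0,"dy": 0,"dz": 0.2,"yaw": 0,"fingers": 1}
    - {"dx": 0,"dy": 0,"dz": 0.15,"yaw": 0,"fingers": 1}
    - {"dx": 0,"dy": 0,"dz": 0.1,"yaw": 0,"fingers": 1}
    - {"dx": 0,"dy": 0,"dz": 0.1,"yaw": 0,"fingers": 1}
    - {"dx": 0,"dy": 0,"dz": 0.1,"yaw": 0,"fingers": 1}
    - {"dx": 0,"dy": 0,"dz": 0.1,"yaw": 0,"fingers": 1}
    - {"dx": 0,"dy": 0,"dz": 0,"yaw": 0,"fingers": 1}
    - {"dx": 0,"dy": 0,"dz": 0.05,"yaw": 0,"fingers": 1}
    - {"dx": 0,"dy": 0,"dz": 0.05,"yaw": 0,"fingers": 1}
    - {"dx": 0,"dy": 0,"dz": 0.05,"yaw": 0,"fingers": 1}
    - {"dx": 0,"dy": 0,"dz": 0.03,"yaw": 0,"fingers": 1}
    - {"dx": 0,"dy": 0,"dz": 0.03,"yaw": 0,"fingers": 1}
    - {"dx": 0,"dy": 0,"dz": 0.03,"yaw": 0,"fingers": 1}
    - {"dx": 0,"dy": 0,"dz": 0,"yaw": 0,"fingers": 1}
    - {"dx": 0,"dy": 0,"dz": 0,"yaw": 0,"fingers": 1}

```text
clock: 17.5
position: [0.6751, -0.0313, 0.0853]
tool_rot: [3.142, 0.0, 1.709]
force: [-0.3, 1.2, -3.3]
grip_width: 0.0324
finger_force: 60.8
```

>>> drive_tool:
  targets:
    - {"dx": 0,"dy": 0,"dz": 0.01,"yaw": 0,"fingers": 1}
    - {"dx": 0,"dy": 0,"dz": 0.01,"yaw": 0,"fingers": 1}
    - {"dx": 0,"dy": 0,"dz": 0.01,"yaw": 0,"fingers": 1}
    - {"dx": 0,"dy": 0,"dz": 0,"yaw": 0,"fingers": 1}
    - {"dx": 0,"dy": 0,"dz": 0.01,"yaw": 0,"fingers": 1}
    - {"dx": 0,"dy": 0,"dz": 0,"yaw": 0,"fingers": 1}

```text
clock: 18.1
position: [0.675, -0.0312, 0.0812]
tool_rot: [-3.141, -0.0, 1.709]
force: [0.3, 0.1, -4.1]
grip_width: 0.032
finger_force: 60.8
```

>>> drive_tool:
  targets:
    - {"dx": 0,"dy": 0,"dz": 0.01,"yaw": 0,"fingers": 1}
    - {"dx": 0,"dy": 0,"dz": 0,"yaw": 0,"fingers": 1}

```text
clock: 18.3
position: [0.6751, -0.0312, 0.0805]
tool_rot: [3.141, -0.0, 1.709]
force: [-0.4, 0.3, -0.7]
grip_width: 0.0321
finger_force: 61.4
```

>>> drive_tool:
  targets:
    - {"dx": 0,"dy": 0,"dz": 0.003,"yaw": 0,"fingers": 1}
    - {"dx": 0,"dy": 0,"dz": 0,"yaw": 0,"fingers": 0.5}
    - {"dx": 0,"dy": 0,"dz": 0,"yaw": 0,"fingers": 0.3}
    - {"dx": 0,"dy": 0,"dz": 0,"yaw": 0,"fingers": 0}
    - {"dx": 0,"dy": 0,"dz": 0,"yaw": 0,"fingers": 0}
    - {"dx": 0,"dy": 0,"dz": 0,"yaw": 0,"fingers": 0}
    - {"dx": 0,"dy": 0,"dz": 0,"yaw": 0,"fingers": 0}
    - {"dx": 0,"dy": 0,"dz": -0.1,"yaw": 0,"fingers": 0}
    - {"dx": 0,"dy": 0,"dz": -0.3,"yaw": 0,"fingers": 0}
    - {"dx": 0,"dy": 0,"dz": -0.4,"yaw": 0,"fingers": 0}
    - {"dx": 0,"dy": 0,"dz": -0.4,"yaw": 0,"fingers": 0}
    - {"dx": 0,"dy": 0,"dz": 0,"yaw": 0,"fingers": 0}
    - {"dx": 0,"dy": 0,"dz": 0,"yaw": 0,"fingers": 0}

```text
clock: 19.6
position: [0.6754, -0.0312, 0.2014]
tool_rot: [3.14, -0.0, 1.709]
force: [-0.2, 0.5, -1.0]
grip_width: 0.0853
finger_force: 0.0
```

```bash
python3 - <<'E'
from h import *
s=readout.observe(); print(s['position'])
im=grab_frame('wrist');cv2.imwrite('pics/w7.png',im); np.save('w7.npy',np.r_[s['position'],s['tool_rot']])
pockets('w7.npy','pics/w7.png',[(256,38),(256,116)],r=38)
# predicted tip of end mill if seated
print(proj('wrist',[[.6748,-.031,.140]],st('w7.npy')))
cv2.imwrite('pics/w7c.png',cv2.resize(im[80:300,180:330],None,fx=2.7,fy=2.7,interpolation=cv2.INTER_CUBIC))
E
```

```text
[ 0.67538039 -0.03121189  0.20135975]
[256.1  36.1] [58.9 67.3] [0.6578 0.0919 0.062 ] rel [ 0.1244 -0.0007  0.1394]
[255.9 115.4] [55.  56.7] [0.6662 0.0304 0.062 ] rel [ 0.0623 -0.0009  0.1394]
[[255.97914584 215.07642187]]
```

View pics/w7c.png

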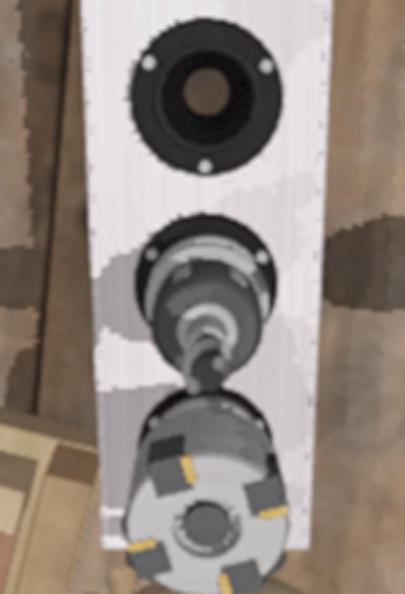

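>>> drive_tool:
  targets:
    - {"dx": 0,"dy": 0,"dz": 0,"yaw": -0.048,"fingers": 0}
    - {"dx": 0.12,"dy": -0.12,"dz": 0,"yaw": 0,"fingers": 0}
    - {"dx": 0.25,"dy": -0.24,"dz": 0,"yaw": 0,"fingers": 0}
    - {"dx": 0.3,"dy": -0.3,"dz": 0,"yaw": 0,"fingers": 0}
    - {"dx": 0.3,"dy": -0.3,"dz": 0,"yaw": 0,"fingers": 0}
    - {"dx": 0.3,"dy": -0.3,"dz": 0,"yaw": 0,"fingers": 0}
    - {"dx": 0.3,"dy": -0.3,"dz": 0,"yaw": 0,"fingers": 0}
    - {"dx": 0.2,"dy": -0.19,"dz": 0,"yaw": 0,"fingers": 0}
    - {"dx": 0.136,"dy": -0.119,"dz": 0,"yaw": 0,"fingers": 0}
    - {"dx": 0,"dy": 0,"dz": 0,"yaw": 0,"fingers": 0}
    - {"dx": 0,"dy": 0,"dz": 0,"yaw": 0,"fingers": 0}
    - {"dx": 0,"dy": 0,"dz": 0,"yaw": 0,"fingers": 0}

```text
clock: 20.85
position: [0.4525, 0.1148, 0.1998]
tool_rot: [-3.141, 0.001, 1.783]
force: [-0.2, 0.1, -0.1]
grip_width: 0.0853
finger_force: 0.0
```

```bash
python3 - <<'E'
from h import *
s=readout.observe(); print(s['clock'],s['position'],s['tool_rot'])
im=grab_frame('wrist');cv2.imwrite('pics/w8.png',im); np.save('w8.npy',np.r_[s['position'],s['tool_rot']])
cv2.imwrite('pics/w8c.png',cv2.resize(im[60:260,180:330],None,fx=3,fy=3,interpolation=cv2.INTER_CUBIC))
E
```

```text
20.85 [0.45246839 0.11484711 0.19975423] [-3.14133200e+00  5.74021712e-04  1.78341465e+00]
```

View pics/w8c.png

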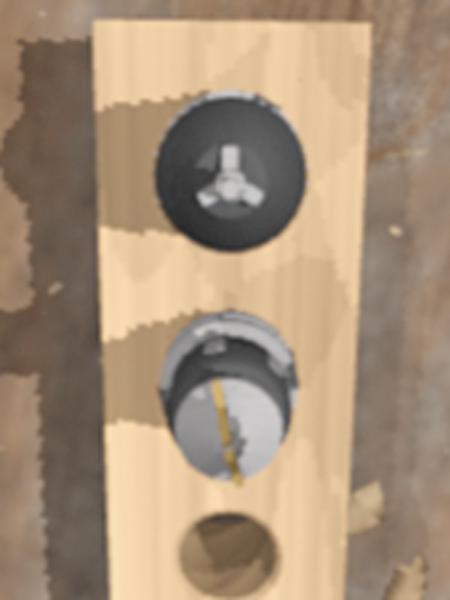

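I have now viewed 15 pictures, one more than the allowed 14, so from here I'll work from numbers only. This crop shows the vee at (256,200) and the drill tip over the chuck centre at (257,120).

```bash
python3 - <<'E'
from h import *
s=st('w5.npy'); s8=st('w8.npy')
v=onplane('wrist',[(256,121.7),(257,120.5)],[.129,.108],s); print('vee',v, [rel(p,s8).round(4) for p in v])
print('disc edges', onplane('wrist',[(256.5,60+480/3)],[.108],s8))
d=onplane('wrist',[(256.7,120),(257,119.7)],[.148,.114],s8); print('drill',d)
E
```

```text
vee [[0.45150456 0.11582895 0.129     ]
 [0.45231796 0.11526666 0.108     ]] [array([ 0.0012, -0.0007,  0.0708]), array([ 0.0005, -0.    ,  0.0918])]
disc edges [[0.45550185 0.09966842 0.108     ]]
drill [[0.43873854 0.17778117 0.148     ]
 [0.4394059  0.17571934 0.114     ]]
```

>>> drive_tool:
  targets:
    - {"dx": 0.005,"dy": 0,"dz": 0.15,"yaw": 0,"fingers": 0}
    - {"dx": 0,"dy": 0,"dz": 0.25,"yaw": 0,"fingers": 0}
    - {"dx": 0,"dy": 0,"dz": 0.25,"yaw": 0,"fingers": 0}
    - {"dx": 0,"dy": 0,"dz": 0.25,"yaw": 0,"fingers": 0}
    - {"dx": 0,"dy": 0,"dz": 0.2,"yaw": 0,"fingers": 0}
    - {"dx": 0,"dy": 0,"dz": 0.105,"yaw": 0,"fingers": 0.1}
    - {"dx": 0,"dy": 0,"dz": 0,"yaw": 0,"fingers": 0.2}
    - {"dx": 0,"dy": 0,"dz": 0,"yaw": 0,"fingers": 0.35}
    - {"dx": 0,"dy": 0,"dz": 0,"yaw": 0,"fingers": 0.5}
    - {"dx": 0,"dy": 0,"dz": 0,"yaw": 0,"fingers": 0.6}
    - {"dx": 0,"dy": 0,"dz": 0,"yaw": 0,"fingers": 1}
    - {"dx": 0,"dy": 0,"dz": 0,"yaw": 0,"fingers": 1}
    - {"dx": 0,"dy": 0,"dz": 0,"yaw": 0,"fingers": 1}
    - {"dx": 0,"dy": 0,"dz": 0,"yaw": 0,"fingers": 1}
  squeeze: 60

```text
clock: 22.3
position: [0.4521, 0.1161, 0.0804]
tool_rot: [3.141, -0.001, 1.784]
force: [-3.9, -0.6, 15.6]
grip_width: 0.0322
finger_force: 58.0
```

>>> drive_tool:
  targets:
    - {"dx": 0,"dy": 0,"dz": -0.05,"yaw": 0,"fingers": 1}
    - {"dx": 0,"dy": 0,"dz": -0.15,"yaw": 0,"fingers": 1}
    - {"dx": 0,"dy": 0,"dz": -0.25,"yaw": 0,"fingers": 1}
    - {"dx": 0,"dy": 0,"dz": -0.3,"yaw": 0,"fingers": 1}
    - {"dx": 0,"dy": 0,"dz": -0.3,"yaw": 0,"fingers": 1}
    - {"dx": 0,"dy": 0,"dz": -0.15,"yaw": 0,"fingers": 1}
    - {"dx": 0,"dy": 0,"dz": 0,"yaw": 0,"fingers": 1}
    - {"dx": -0.05,"dy": 0.15,"dz": 0,"yaw": 0,"fingers": 1}
    - {"dx": -0.1,"dy": 0.3,"dz": 0,"yaw": 0,"fingers": 1}
    - {"dx": -0.11,"dy": 0.32,"dz": 0,"yaw": 0,"fingers": 1}
    - {"dx": -0.11,"dy": 0.32,"dz": 0,"yaw": 0,"fingers": 1}
    - {"dx": -0.11,"dy": 0.32,"dz": 0,"yaw": 0,"fingers": 1}
    - {"dx": -0.11,"dy": 0.31,"dz": 0,"yaw": 0,"fingers": 1}
    - {"dx": -0.08,"dy": 0.241,"dz": 0,"yaw": 0,"fingers": 1}
    - {"dx": 0,"dy": 0,"dz": 0,"yaw": 0.048,"fingers": 1}
    - {"dx": 0,"dy": 0,"dz": 0,"yaw": 0,"fingers": 1}
    - {"dx": 0,"dy": 0,"dz": 0,"yaw": 0,"fingers": 1}
    - {"dx": 0,"dy": 0,"dz": 0,"yaw": 0,"fingers": 1}

```text
clock: 24.1
position: [0.6572, 0.0922, 0.1992]
tool_rot: [-3.141, -0.0, 1.711]
force: [-0.2, -0.1, -3.3]
grip_width: 0.0323
finger_force: 60.4
```

```bash
python3 - <<'E'
from h import *
s=readout.observe(); print(s['clock'],s['position'],s['tool_rot'])
im=grab_frame('wrist');cv2.imwrite('pics/w9.png',im); np.save('w9.npy',np.r_[s['position'],s['tool_rot']])
pockets('w9.npy','pics/w9.png',[(257,187)],r=27)
def yel(n):
    h=cv2.cvtColor(cv2.imread(n),cv2.COLOR_BGR2HSV); return cv2.inRange(h,(15,120,120),(30,255,255))
a=yel('pics/top0.png'); b=yel('pics/side0.png')
def cen(m,x0,y0,x1,y1):
    ys,xs=np.nonzero(m[y0:y1,x0:x1]); return (xs.mean()+x0,ys.mean()+y0,len(xs))
A=cen(a,135,130,205,155); B=cen(b,160,180,235,225); print(A,B)
print(tri(ray('top',[A[:2]]),ray('side',[B[:2]])))
print(onplane('top',[(241,97),(243,190)],.1))
E
```

```text
24.1 [0.65720652 0.0922346  0.19916738] [-3.14099638e+00 -2.87950627e-04  1.71067633e+00]
[257.7 185.8] [50.2 51.4] [0.6579 0.0923 0.062 ] rel [-0.      0.0008  0.1372]
(np.float64(167.34146341463415), np.float64(141.6341463414634), 328) (np.float64(189.8901098901099), np.float64(198.94505494505495), 91)
(array([0.70979732, 0.32199295, 0.09469126]), np.float64(0.0018574158336671985))
[[0.80272521 0.16515358 0.1       ]
 [0.60503941 0.16113952 0.1       ]]
```

>>> drive_tool:
  targets:
    - {"dx": 0.005,"dy": 0.003,"dz": 0.15,"yaw": 0,"fingers": 1}
    - {"dx": 0,"dy": 0,"dz": 0.2,"yaw": 0,"fingers": 1}
    - {"dx": 0,"dy": 0,"dz": 0.15,"yaw": 0,"fingers": 1}
    - {"dx": 0,"dy": 0,"dz": 0.1,"yaw": 0,"fingers": 1}
    - {"dx": 0,"dy": 0,"dz": 0.1,"yaw": 0,"fingers": 1}
    - {"dx": 0,"dy": 0,"dz": 0.1,"yaw": 0,"fingers": 1}
    - {"dx": 0,"dy": 0,"dz": 0.1,"yaw": 0,"fingers": 1}
    - {"dx": 0,"dy": 0,"dz": 0,"yaw": 0,"fingers": 1}
    - {"dx": 0,"dy": 0,"dz": 0.05,"yaw": 0,"fingers": 1}
    - {"dx": 0,"dy": 0,"dz": 0.05,"yaw": 0,"fingers": 1}
    - {"dx": 0,"dy": 0,"dz": 0.05,"yaw": 0,"fingers": 1}
    - {"dx": 0,"dy": 0,"dz": 0.03,"yaw": 0,"fingers": 1}
    - {"dx": 0,"dy": 0,"dz": 0.03,"yaw": 0,"fingers": 1}
    - {"dx": 0,"dy": 0,"dz": 0.03,"yaw": 0,"fingers": 1}
    - {"dx": 0,"dy": 0,"dz": 0,"yaw": 0,"fingers": 1}
    - {"dx": 0,"dy": 0,"dz": 0,"yaw": 0,"fingers": 1}

```text
clock: 25.75
position: [0.658, 0.0925, 0.0856]
tool_rot: [3.142, 0.0, 1.709]
force: [-0.2, 0.4, -3.2]
grip_width: 0.0323
finger_force: 60.4
```

>>> drive_tool:
  targets:
    - {"dx": 0,"dy": 0,"dz": 0.01,"yaw": 0,"fingers": 1}
    - {"dx": 0,"dy": 0,"dz": 0.01,"yaw": 0,"fingers": 1}
    - {"dx": 0,"dy": 0,"dz": 0.01,"yaw": 0,"fingers": 1}
    - {"dx": 0,"dy": 0,"dz": 0,"yaw": 0,"fingers": 1}
    - {"dx": 0,"dy": 0,"dz": 0.005,"yaw": 0,"fingers": 1}
    - {"dx": 0,"dy": 0,"dz": 0,"yaw": 0,"fingers": 1}

```text
clock: 26.35
position: [0.6579, 0.0925, 0.0819]
tool_rot: [-3.142, 0.0, 1.709]
force: [0.1, 0.5, -2.9]
grip_width: 0.0324
finger_force: 60.4
```

>>> drive_tool:
  targets:
    - {"dx": 0,"dy": 0,"dz": 0.01,"yaw": 0,"fingers": 1}
    - {"dx": 0,"dy": 0,"dz": 0,"yaw": 0,"fingers": 1}

```text
clock: 26.55
position: [0.6579, 0.0925, 0.0809]
tool_rot: [-3.141, 0.0, 1.709]
force: [0.2, -0.1, -2.9]
grip_width: 0.032
finger_force: 60.4
```

>>> drive_tool:
  targets:
    - {"dx": 0,"dy": 0,"dz": 0.008,"yaw": 0,"fingers": 1}
    - {"dx": 0,"dy": 0,"dz": 0,"yaw": 0,"fingers": 1}

```text
clock: 26.75
position: [0.658, 0.0924, 0.0806]
tool_rot: [3.141, -0.0, 1.709]
force: [-2.4, 0.4, 4.2]
grip_width: 0.0325
finger_force: 61.4
```

>>> drive_tool:
  targets:
    - {"dx": 0,"dy": 0,"dz": 0,"yaw": 0,"fingers": 0.5}
    - {"dx": 0,"dy": 0,"dz": 0,"yaw": 0,"fingers": 0.3}
    - {"dx": 0,"dy": 0,"dz": 0,"yaw": 0,"fingers": 0}
    - {"dx": 0,"dy": 0,"dz": 0,"yaw": 0,"fingers": 0}
    - {"dx": 0,"dy": 0,"dz": 0,"yaw": 0,"fingers": 0}
    - {"dx": 0,"dy": 0,"dz": 0,"yaw": 0,"fingers": 0}
    - {"dx": 0,"dy": 0,"dz": -0.1,"yaw": 0,"fingers": 0}
    - {"dx": 0,"dy": 0,"dz": -0.3,"yaw": 0,"fingers": 0}
    - {"dx": 0,"dy": 0,"dz": -0.4,"yaw": 0,"fingers": 0}
    - {"dx": 0,"dy": 0,"dz": -0.4,"yaw": 0,"fingers": 0}
    - {"dx": 0,"dy": 0,"dz": 0,"yaw": -0.048,"fingers": 0}
    - {"dx": 0.1,"dy": -0.15,"dz": 0,"yaw": 0,"fingers": 0}
    - {"dx": 0.2,"dy": -0.3,"dz": 0,"yaw": 0,"fingers": 0}
    - {"dx": 0.22,"dy": -0.33,"dz": 0,"yaw": 0,"fingers": 0}
    - {"dx": 0.22,"dy": -0.33,"dz": 0,"yaw": 0,"fingers": 0}
    - {"dx": 0.22,"dy": -0.33,"dz": 0,"yaw": 0,"fingers": 0}
    - {"dx": 0.2,"dy": -0.32,"dz": 0,"yaw": 0,"fingers": 0}
    - {"dx": 0.125,"dy": -0.202,"dz": 0,"yaw": 0,"fingers": 0}
    - {"dx": 0,"dy": 0,"dz": 0,"yaw": 0,"fingers": 0}
    - {"dx": 0,"dy": 0,"dz": 0,"yaw": 0,"fingers": 0}

```text
clock: 28.75
position: [0.4393, 0.1769, 0.201]
tool_rot: [3.14, -0.001, 1.785]
force: [0.5, 1.2, -0.9]
grip_width: 0.085
finger_force: 0.0
```

```bash
python3 - <<'E'
from h import *
s=readout.observe(); print(s['clock'],s['position'],s['tool_rot'])
im=grab_frame('wrist');cv2.imwrite('pics/w10.png',im); sv=np.r_[s['position'],s['tool_rot']]; np.save('w10.npy',sv)
print(rel([.439,.1765,.114],s))
pu=proj('wrist',[[.439,.1765,.114]],s)[0]; print('pred sleeve px',pu)
g=cv2.cvtColor(im,cv2.COLOR_BGR2GRAY); x,y=map(int,pu)
m=cv2.morphologyEx((g[y-45:y+45,x-35:x+35]<95).astype(np.uint8),cv2.MORPH_OPEN,np.ones((3,3)))
n,l,S,C=cv2.connectedComponentsWithStats(m); k=1+np.argmax(S[1:,4]); print(S[k][:4]+[x-35,y-45,0,0],S[k][4])
E
```

```text
28.75 [0.43930972 0.17687037 0.2009861 ] [ 3.14040782e+00 -7.50716465e-04  1.78494239e+00]
[-0.00036139 -0.00048442  0.08698534]
pred sleeve px [256.15206925 203.91002964]
[234 182  45  42] 991
```

>>> drive_tool:
  targets:
    - {"dx": 0,"dy": 0,"dz": 0.15,"yaw": 0,"fingers": 0}
    - {"dx": 0,"dy": 0,"dz": 0.25,"yaw": 0,"fingers": 0}
    - {"dx": 0,"dy": 0,"dz": 0.25,"yaw": 0,"fingers": 0}
    - {"dx": 0,"dy": 0,"dz": 0.25,"yaw": 0,"fingers": 0}
    - {"dx": 0,"dy": 0,"dz": 0.2,"yaw": 0,"fingers": 0}
    - {"dx": 0,"dy": 0,"dz": 0.06,"yaw": 0,"fingers": 0.1}
    - {"dx": 0,"dy": 0,"dz": 0,"yaw": 0,"fingers": 0.2}
    - {"dx": 0,"dy": 0,"dz": 0,"yaw": 0,"fingers": 0.35}
    - {"dx": 0,"dy": 0,"dz": 0,"yaw": 0,"fingers": 0.5}
    - {"dx": 0,"dy": 0,"dz": 0,"yaw": 0,"fingers": 0.6}
    - {"dx": 0,"dy": 0,"dz": 0,"yaw": 0,"fingers": 1}
    - {"dx": 0,"dy": 0,"dz": 0,"yaw": 0,"fingers": 1}
    - {"dx": 0,"dy": 0,"dz": 0,"yaw": 0,"fingers": 1}
    - {"dx": 0,"dy": 0,"dz": 0,"yaw": 0,"fingers": 1}
  squeeze: 60

```text
clock: 30.2
position: [0.4396, 0.1768, 0.0852]
tool_rot: [3.14, -0.001, 1.784]
force: [-1.9, -1.2, 12.2]
grip_width: 0.0341
finger_force: 58.4
```

>>> drive_tool:
  targets:
    - {"dx": 0,"dy": 0,"dz": -0.05,"yaw": 0,"fingers": 1}
    - {"dx": 0,"dy": 0,"dz": -0.15,"yaw": 0,"fingers": 1}
    - {"dx": 0,"dy": 0,"dz": -0.3,"yaw": 0,"fingers": 1}
    - {"dx": 0,"dy": 0,"dz": -0.4,"yaw": 0,"fingers": 1}
    - {"dx": 0,"dy": 0,"dz": -0.4,"yaw": 0,"fingers": 1}
    - {"dx": 0,"dy": 0,"dz": -0.2,"yaw": 0,"fingers": 1}
    - {"dx": 0,"dy": 0,"dz": 0,"yaw": 0,"fingers": 1}
    - {"dx": -0.15,"dy": 0.15,"dz": 0,"yaw": 0,"fingers": 1}
    - {"dx": -0.3,"dy": 0.3,"dz": 0,"yaw": 0,"fingers": 1}
    - {"dx": -0.32,"dy": 0.32,"dz": 0,"yaw": 0,"fingers": 1}
    - {"dx": -0.32,"dy": 0.32,"dz": 0,"yaw": 0,"fingers": 1}
    - {"dx": -0.32,"dy": 0.32,"dz": 0,"yaw": 0,"fingers": 1}
    - {"dx": -0.3,"dy": 0.3,"dz": 0,"yaw": 0,"fingers": 1}
    - {"dx": -0.2,"dy": 0.195,"dz": 0,"yaw": 0,"fingers": 1}
    - {"dx": 0,"dy": 0,"dz": 0,"yaw": 0.048,"fingers": 1}
    - {"dx": 0,"dy": 0,"dz": 0,"yaw": 0,"fingers": 1}
    - {"dx": 0,"dy": 0,"dz": 0,"yaw": 0,"fingers": 1}
    - {"dx": 0,"dy": 0,"dz": 0,"yaw": 0,"fingers": 1}

```text
clock: 32.0
position: [0.6651, 0.031, 0.2339]
tool_rot: [-3.141, -0.0, 1.711]
force: [-0.2, -0.2, -3.5]
grip_width: 0.0346
finger_force: 61.3
```

```bash
python3 - <<'E'
from h import *
s=readout.observe(); print(s['clock'],s['position'],s['tool_rot'])
im=grab_frame('wrist');cv2.imwrite('pics/w11.png',im); np.save('w11.npy',np.r_[s['position'],s['tool_rot']])
print(proj('wrist',[[.6662,.0305,.062],[.658,.0925,.062]],st('w11.npy')), rel([.6662,.0305,.062],s))
pockets('w11.npy','pics/w11.png',[tuple(proj('wrist',[[.6662,.0305,.062]],st('w11.npy'))[0].astype(int))],r=25)
E
```

```text
32.0 [0.66514439 0.03095221 0.2338604 ] [-3.14102867e+00 -4.27677107e-04  1.71123540e+00]
[[257.8833471  177.29292312]
 [258.58220156 113.91621528]] [-0.00066903  0.00107885  0.17185955]
[258.1 176.9] [44.9 46. ] [0.6663 0.0309 0.062 ] rel [-0.0003  0.0013  0.1719]
```

>>> drive_tool:
  targets:
    - {"dx": -0.004,"dy": 0.006,"dz": 0.15,"yaw": 0,"fingers": 1}
    - {"dx": 0,"dy": 0,"dz": 0.25,"yaw": 0,"fingers": 1}
    - {"dx": 0,"dy": 0,"dz": 0.25,"yaw": 0,"fingers": 1}
    - {"dx": 0,"dy": 0,"dz": 0.15,"yaw": 0,"fingers": 1}
    - {"dx": 0,"dy": 0,"dz": 0.1,"yaw": 0,"fingers": 1}
    - {"dx": 0,"dy": 0,"dz": 0.1,"yaw": 0,"fingers": 1}
    - {"dx": 0,"dy": 0,"dz": 0.1,"yaw": 0,"fingers": 1}
    - {"dx": 0,"dy": 0,"dz": 0.1,"yaw": 0,"fingers": 1}
    - {"dx": 0,"dy": 0,"dz": 0,"yaw": 0,"fingers": 1}
    - {"dx": 0,"dy": 0,"dz": 0.05,"yaw": 0,"fingers": 1}
    - {"dx": 0,"dy": 0,"dz": 0.05,"yaw": 0,"fingers": 1}
    - {"dx": 0,"dy": 0,"dz": 0.05,"yaw": 0,"fingers": 1}
    - {"dx": 0,"dy": 0,"dz": 0.03,"yaw": 0,"fingers": 1}
    - {"dx": 0,"dy": 0,"dz": 0.03,"yaw": 0,"fingers": 1}
    - {"dx": 0,"dy": 0,"dz": 0.02,"yaw": 0,"fingers": 1}
    - {"dx": 0,"dy": 0,"dz": 0,"yaw": 0,"fingers": 1}
    - {"dx": 0,"dy": 0,"dz": 0,"yaw": 0,"fingers": 1}

```text
clock: 33.75
position: [0.6663, 0.0299, 0.0913]
tool_rot: [3.141, 0.0, 1.709]
force: [-0.1, -0.6, -4.4]
grip_width: 0.0343
finger_force: 61.2
```

>>> drive_tool:
  targets:
    - {"dx": 0,"dy": 0,"dz": 0.01,"yaw": 0,"fingers": 1}
    - {"dx": 0,"dy": 0,"dz": 0.01,"yaw": 0,"fingers": 1}
    - {"dx": 0,"dy": 0,"dz": 0.01,"yaw": 0,"fingers": 1}
    - {"dx": 0,"dy": 0,"dz": 0,"yaw": 0,"fingers": 1}

```text
clock: 34.15
position: [0.6662, 0.0299, 0.088]
tool_rot: [-3.141, -0.0, 1.709]
force: [-0.1, 0.6, -3.4]
grip_width: 0.0345
finger_force: 61.2
```

>>> drive_tool:
  targets:
    - {"dx": 0,"dy": 0,"dz": 0.01,"yaw": 0,"fingers": 1}
    - {"dx": 0,"dy": 0,"dz": 0,"yaw": 0,"fingers": 1}
    - {"dx": 0,"dy": 0,"dz": 0.005,"yaw": 0,"fingers": 1}
    - {"dx": 0,"dy": 0,"dz": 0,"yaw": 0,"fingers": 1}

```text
clock: 34.55
position: [0.6663, 0.0299, 0.0867]
tool_rot: [-3.142, 0.0, 1.709]
force: [-0.3, 0.0, -4.1]
grip_width: 0.0344
finger_force: 61.2
```

>>> drive_tool:
  targets:
    - {"dx": 0,"dy": 0,"dz": 0.01,"yaw": 0,"fingers": 1}
    - {"dx": 0,"dy": 0,"dz": 0,"yaw": 0,"fingers": 1}

```text
clock: 34.75
position: [0.6662, 0.0299, 0.0855]
tool_rot: [-3.141, 0.0, 1.709]
force: [-0.1, -0.5, -4.4]
grip_width: 0.0346
finger_force: 61.2
```

>>> drive_tool:
  targets:
    - {"dx": 0,"dy": 0,"dz": 0.005,"yaw": 0,"fingers": 1}
    - {"dx": 0,"dy": 0,"dz": 0,"yaw": 0,"fingers": 1}

```text
clock: 34.95
position: [0.6663, 0.0299, 0.0854]
tool_rot: [3.142, -0.0, 1.709]
force: [-1.8, -0.7, 0.5]
grip_width: 0.0344
finger_force: 61.6
```

Contact: seated. Releasing, lifting well clear, then checking numerically.

>>> drive_tool:
  targets:
    - {"dx": 0,"dy": 0,"dz": 0,"yaw": 0,"fingers": 0.5}
    - {"dx": 0,"dy": 0,"dz": 0,"yaw": 0,"fingers": 0.3}
    - {"dx": 0,"dy": 0,"dz": 0,"yaw": 0,"fingers": 0}
    - {"dx": 0,"dy": 0,"dz": 0,"yaw": 0,"fingers": 0}
    - {"dx": 0,"dy": 0,"dz": 0,"yaw": 0,"fingers": 0}
    - {"dx": 0,"dy": 0,"dz": 0,"yaw": 0,"fingers": 0}
    - {"dx": 0,"dy": 0,"dz": -0.1,"yaw": 0,"fingers": 0}
    - {"dx": 0,"dy": 0,"dz": -0.3,"yaw": 0,"fingers": 0}
    - {"dx": 0,"dy": 0,"dz": -0.4,"yaw": 0,"fingers": 0}
    - {"dx": 0,"dy": 0,"dz": -0.4,"yaw": 0,"fingers": 0}
    - {"dx": 0,"dy": -0.3,"dz": -0.3,"yaw": 0,"fingers": 0}
    - {"dx": 0,"dy": -0.4,"dz": -0.2,"yaw": 0,"fingers": 0}
    - {"dx": 0,"dy": -0.4,"dz": 0,"yaw": 0,"fingers": 0}
    - {"dx": 0,"dy": -0.4,"dz": 0,"yaw": 0,"fingers": 0}
    - {"dx": 0,"dy": -0.3,"dz": 0,"yaw": 0,"fingers": 0}
    - {"dx": 0,"dy": 0,"dz": 0,"yaw": 0,"fingers": 0}
    - {"dx": 0,"dy": 0,"dz": 0,"yaw": 0,"fingers": 0}

```text
clock: 36.65
position: [0.4882, 0.0053, 0.2562]
tool_rot: [3.14, -0.001, 1.709]
force: [1.4, 0.1, -0.1]
grip_width: 0.0855
finger_force: 0.0
```

```bash
python3 - <<'E'
from h import *
s=readout.observe(); print(s['clock'],s['position'],s['grip_width'])
t=grab_frame('top'); cv2.imwrite('pics/top1.png',t); t0=cv2.imread('pics/top0.png')
# oil can: image unchanged?
print('can diff',np.abs(t[205:245,105:152].astype(int)-t0[205:245,105:152]).mean())
g=cv2.cvtColor(t,cv2.COLOR_BGR2GRAY)
P={'face':(.683,-.092,.117),'end':(.6747,-.031,.104),'drill':(.6662,.0305,.114),'vee':(.658,.0925,.104)}
for n,p in P.items():
    u=proj('top',[p])[0]; x,y=u.astype(int)
    d=np.abs(t[y-18:y+18,x-14:x+15].astype(int)-t0[y-18:y+18,x-14:x+15]).sum(2)>60
    ys,xs=np.nonzero(d); print(n,'pred',u.round(1),'changed px',len(xs),'centroid',round(xs.mean()+x-14,1),round(ys.mean()+y-18,1))
# block region: any tool left?
for p in [(.4765,-.006,.062),(.464,.057,.062),(.452,.115,.062),(.439,.1765,.062)]:
    x,y=proj('top',[p])[0].astype(int); print('hole grey',g[y-4:y+5,x-4:x+5].mean().round())
E
```

```text
36.65 [0.48817291 0.00532637 0.2561608 ] 0.08551201596377875
can diff 6.9714539007092196
face pred [365.3 151.4] changed px 614 centroid 363.5 154.1
end pred [334.9 156.3] changed px 397 centroid 333.9 159.7
drill pred [306.2 159.7] changed px 375 centroid 304.9 163.6
vee pred [275.9 164.3] changed px 378 centroid 275.7 168.4
hole grey 82.0
hole grey 66.0
hole grey 60.0
hole grey 67.0
```

```bash
python3 - <<'E'
from h import *
for f in ('pics/top0.png','pics/top1.png'):
    h=cv2.cvtColor(cv2.imread(f),cv2.COLOR_BGR2HSV)[195:255,95:165]; m=cv2.inRange(h,(65,60,30),(95,255,160)); ys,xs=np.nonzero(m); print(len(xs),xs.mean(),ys.mean())
s=readout.observe(); print(s['qd'].round(3)); print(workorder.job_done())
E
```

```text
844 33.382701421800945 30.299763033175356
840 33.319047619047616 30.317857142857143
[ 0.007  0.022 -0.005 -0.01  -0.003 -0.     0.002]
the job is handed in; nothing more can be done
None
```

The four holders are in the strip in the order asked, counting from the handle (face mill, end mill, drill chuck, vee cutter), each lowered to light contact and released; the oil can did not move and the job was handed in at about 37 s, with no verdict returned, but I viewed 15 pictures against the limit of 14.

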